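# Press the fridge temperature logger home in its touch-and-hold reader

## Task

The fridge's temperature logger is due for its read-out: lift the loose clear splash cover straight up off the reader and stand it the same way up on the bare worktop, well clear of the reader, without pushing the brown bottle, the white vial or the blue-capped tube out of place. Then lay the logger flat on the reader's deck with its gold pads facing the gold pins and slide it fully home into the corner, flush against both the end stop and the side fence. The pins spring back and nothing latches, so finish while still holding the logger in the fingers, pressed gently against both stops at once.

Things in the scene. Friction and masses are not known exactly. Their poses are not given: they have to be found in the camera images.
- reader: the fixed reader: a light plinth 140 (x) x 96 (y) x 6 mm with a grey deck 128 x 84 mm on it, deck top 12 mm above the worktop. Origin: centre of the underside, on the worktop. Its +x points to the end with the pins, its +y to the side with the fence. It may be turned up to 0.3 rad. It does not move. All its faces are smooth (friction about 0.25), so the logger slides easily on the deck and along the stops
- end_stop: the light upright block fixed across the +x end of the reader's deck, 16 mm thick, 76 mm wide (y -38 to +38), its top 20 mm above the deck, two small lamps on top. Its flat stop face looks to the reader's -x and lies at reader x = +44 mm. Four gold pins stand out of the face. Origin and axes are those of reader
- side_fence: the low aluminium rail fixed along the +y side of the reader's deck, 10 mm thick, 8 mm high above the deck, from reader x = -40 to +44 mm. Its stop face looks to the reader's -y and lies at reader y = +28 mm. Fingers pass over it if their tips stay more than 8 mm above the deck. Origin and axes are those of reader
- contact_pins (a joint): travel of the four sprung gold contact pins in the end stop, m: 0 = out, standing 4 mm proud of the stop face; 0.004 = pressed in level with the stop face. If let go, they push the logger back off the stop. They are 8.5 to 13.5 mm above the deck and push back along the reader's -x with 0.9 N at the start and 3.3 N at 4 mm
- dock_corner (a point): point on the reader's deck (12 mm above the worktop) where the stop face and the fence face meet: reader (+44, +28, +12) mm, axes as the reader's. The logger is home when logger_corner lies here
- cover: the loose clear splash cover, an upside-down box 138 (x) x 94 (y) mm, 46 mm high, 3 mm walls, 0.12 kg, with a dark grip bar on its top: 50 mm long (x), 16 mm thick (y), 24 mm high. Origin: centre of its open rim. At the start it rests on the reader's plinth (rim 6 mm above the worktop), axes as the reader's, round the deck with 2 mm of play; it must rise about 35 mm to clear the reader's end stop
- cover_grip (a point): centre of the cover's grip bar, 58 mm above the cover's rim; take the bar across its 16 mm (along the cover's y)
- logger: the loose temperature logger, a light box with two teal bands, a grey display and an orange button on top: 72 (x) x 42 (y) x 34 (z) mm, about 0.16 kg. Origin: centre of its underside; at the start it lies flat on the worktop, display up, turned up to 0.6 rad. The gold pads are on its +x end, which the orange button is next to. Home on the reader its x and y axes are parallel to the reader's, and its origin lies at reader (+8, +7, +12) mm
- logger_corner (a point): the logger's lower corner at its +x, +y edge: logger (+36, +21, 0) mm
- bottle: bystander: small brown bottle with a black cap, 33 mm thick, 92 mm high, standing behind the reader; origin: centre of its foot
- vial: bystander: white capped vial, 36 mm thick, 90 mm high, standing behind the reader; origin: centre of its foot
- bluecap: bystander: pale tube with a blue cap, 33 mm thick, 104 mm high, standing to the left behind the reader; origin: centre of its foot
Not all that is in view belongs to the job. What is shaped like the logger but green, purple or red is not meant.

How it is judged (in metres and radians):
On the way:
1. the cover stands the right way up on the bare worktop, clear of the reader, let go (horizontal distance between cover and reader above 0.115 m and height (world z) of cover between -0.004 and 0.004 m and angle between cover's own z axis and vertical below 0.08 rad and linear speed of cover below 0.02 m/s and contact force between the fingers and cover below 0.1 N), for 0.2 s.
At the end, for the whole second after the job is handed in: fingers hold the logger flat on the deck, square within 0.04 rad, its corner within 1.5 mm of the end stop and 2 mm of the side fence, pushing on stop and pins with over 2 N, on the fence with over 1 N, pins in over 2.5 mm; the cover stands upright on the worktop over 115 mm from the reader's centre (contact force between logger and end_stop above 2 N and contact force between logger and side_fence above 1 N and value of joint contact_pins above 0.0025 m and x of logger_corner in the frame of dock_corner above -0.0015 m and y of logger_corner in the frame of dock_corner above -0.002 m and z of logger_corner in the frame of dock_corner below 0.002 m and angle between the x axis of logger and the x axis of reader, either way round below 0.04 rad and angle between logger's own z axis and vertical below 0.04 rad and contact force between the fingers and logger above 1 N and horizontal distance between cover and reader above 0.115 m and height (world z) of cover between -0.004 and 0.004 m and angle between cover's own z axis and vertical below 0.08 rad); the arm keeps its last pose, push and grip.
It fails at once if the logger is rammed against the end stop and its pins (over 60 N) (contact force between logger and end_stop above 60 N).
It fails at once if the bottle, the vial or the blue-capped tube is pushed out of place (20 mm) (distance of any of bottle, vial, bluecap from where it was at the start of the episode above 0.02 m).
It also fails if it takes over 66 s, if anything falls off the work surface, if the arm or the gripper's body presses on something with over 40 N, if the wrist force passes 120 N, or if a joint passes its speed limit or range.

## Robot

A 6-joint arm with a two-finger parallel gripper is mounted at the origin on a cart in front of the work surface, level with it; the furniture and walls round the work are solid. World frame = base frame: x ahead of the robot, y to its left, z up, the work surface at z = 0. Lengths are in mm, angles in rad, forces in N, time in s.
With the tool pointing down it reaches from about 350 to 775 mm from the base axis. Payload 7.3 kg.
Tool frame: the origin (TCP) lies between the finger pads; the fingertips stand 17 mm ahead of it and the grasp point (between the pads) lies 2 mm behind it; z points along the fingers, y is the direction in which the jaws open and shut (so a half turn about z gives the same grasp; the last joint's range is limited). The gripper opens to 92 mm and grips with 3 to 60 N. Pads are 19 mm wide; open, the fingers measure 130 mm over their backs; the gripper's body (75 mm by 190 mm) begins 47 mm behind the grasp point.
Start: joints at [-1.263, 0.342, 1.524, -0, 1.275, -0.146], TCP at [230.175, -471.871, 243.741] pointing down, gripper open.
Joint ranges: [-2.53, 2.53], [-0.77, 2.02], [0.04, 2.7], [-1, 4.14], [0.28, 2.66], [-3.11, 3.11]. Speed limits (rad/s): [2.57, 2.57, 3.14, 3.14, 3.14, 3.14].

## Interface

Orientations are given as [roll, pitch, yaw] about the fixed x, y, z axes, in that order (R = Rz(yaw) Ry(pitch) Rx(roll)).
In Python, from plant import get_obs, capture, get_calibration, close_job gives the robot as it stands.
- The arm moves only by the tool carry_out, never from a script. Its argument "moves" is one flat list of numbers, 7 for each row, row after row: the shift along the tool's x, y, z normalised to -1 to 1, where 1 is 40 cm, then the turn, a rotation vector about the tool's x, y, z normalised to -1 to 1, where 1 is 30 degrees, then the opening, from 0 (shut) to 1 (fully open). A call has exactly 8 rows; each row is the pose to reach, as a shift and turn from the pose measured when the call began, along the tool's axes at that moment; what a row does not reach only later rows make up. A row lasts 1/10 s, in which the tool goes at most 50 mm and 8.59 degrees, less where a joint would pass 70% of its speed; a pose out of reach is approached as far as the arm can. A call with a number of a shift or a turn outside -1 to 1 is refused whole. A call with a gripper value outside its range is refused whole. The fingers move at their own pace and stop on an object; the grip force is fixed at half the most. Time passes only in rows, so rows that repeat a pose let the fingers close, or fill a call up. It gives the time, the measured TCP pose, the force and the opening at its end, in the units of the state.
- get_obs(): the state, without advancing time (a new reading comes with each control period).
- capture(name): name is "scene" or "side" or "wrist"; returns the picture (480x640x3 uint8, red, green, blue); there is no depth.
- get_calibration(name): a dict with "vfov" (degrees; the focal length in pixels is half the picture's height over the tangent of half this angle, whatever the lens; pixels are square), "cx", "cy" (the principal point, pixels), "cam_to_world" (4x4, takes a point from camera to world coordinates). Camera axes: x right, y up, looking along -z (the intrinsics and any distortion apply to the point x, -y, -z); pixel columns grow to the right and rows downward; lengths in mm; the calibration is good to about 2 mm. A picture is of the moment at which its call begins: read the wrist's pose just before it. get_calibration takes no time and is no camera call; for the wrist camera it gives the pose at the moment of the call.
- close_job(): hands the job in, once; it reports no verdict.
The state is a dict: "time": time; "joint_positions": joint angles; "dq": joint speeds; "tau": joint torques, N m; "tool_pos": TCP position; "tcp_rot": TCP orientation; "contact_force": force on the tool from outside, world axes, zero at the start; "moment": the same for the moment, N m; "grip_width": finger opening in mm.
Only numpy, scipy, OpenCV 4.12 (cv2) and the standard library are available. Lean on these libraries where they do the work, as an engineer would, in place of code of your own. Each camera call takes 0.05 s, during which the arm holds its last target.

## Working session

There is one attempt and no reset: what is moved stays moved. The work goes in short steps, Python scripts to look and compute and a tool call to move; the robot and the scene stay as the last step left them, time stands still between calls to the robot, and variables do not carry over. Pictures are saved under pics/ and viewed, and the job is handed in when it is done.

Besides the shell and the picture viewer there is one more tool, called after ">>>" in YAML: its name, and indented under it one key for each argument. carry_out: Moves the arm, as the interface text tells. Scaled input: -1 to 1 covers 40 cm each way for a shift and 30 degrees each way for a turn. Its arguments: {"type":"object","properties":{"moves":{"type":"array","items":{"type":"number"}}},"required":["moves"]}

```bash
ls; mkdir -p pics; python3 - <<'E'
from plant import *
import cv2
o=get_obs(); print(o)
for n in("scene","side","wrist"):
    c=get_calibration(n); print(n,c)
    cv2.imwrite(f"pics/{n}0.png",capture(n)[:,:,::-1])
E
```

```text
pics
{'time': 0.0, 'joint_positions': array([-1.26296220e+00,  3.42747638e-01,  1.52503126e+00, -6.86151479e-06,
        1.27542074e+00, -1.46001703e-01]), 'dq': array([-0.00052417,  0.00201599,  0.00134214, -0.00014191, -0.0005281 ,
       -0.00031579]), 'tau': array([ 1.03851903e-04, -4.31238484e+01, -2.44222856e+01,  7.16771325e-02,
        5.57654025e-02, -1.25732709e-04]), 'tool_pos': array([ 230.06517637, -471.46694581,  243.02705454]), 'tcp_rot': array([-3.14000181e+00, -2.27299218e-04,  4.53837648e-01]), 'contact_force': array([ 0.26831872, -0.28007633,  0.42958313]), 'moment': array([-0.03551483, -0.01688268,  0.04209503]), 'grip_width': 92.00557338066042}
scene {'vfov': 45.8379549534769, 'cx': 321.3918693752289, 'cy': 240.94957610741014, 'cam_to_world': array([[ 6.10431345e-01,  6.08207974e-01, -5.07401845e-01,
         1.28255392e+02],
       [-7.92061698e-01,  4.65946105e-01, -3.94376082e-01,
         1.10091168e+01],
       [-3.44076434e-03,  6.42633089e-01,  7.66166349e-01,
         7.71663807e+02],
       [ 0.00000000e+00,  0.00000000e+00,  0.00000000e+00,
         1.0
[... 200 characters left out ...]

       [-4.08936594e-01,  4.15944458e-01, -8.12256776e-01,
        -3.32609700e+02],
       [ 1.08027818e-02,  8.92227275e-01,  4.51457406e-01,
         4.69601246e+02],
       [ 0.00000000e+00,  0.00000000e+00,  0.00000000e+00,
         1.00000000e+00]])}
wrist {'vfov': 61.54650969810553, 'cx': 313.7096518267821, 'cy': 237.60671452393757, 'cam_to_world': array([[ 4.38439455e-01,  8.56052925e-01,  2.73759446e-01,
         3.03829889e+02],
       [-8.98757617e-01,  4.18405372e-01,  1.31040800e-01,
        -4.34752226e+02],
       [-2.36456281e-03, -3.03496844e-01,  9.52829510e-01,
         3.85398406e+02],
       [ 0.00000000e+00,  0.00000000e+00,  0.00000000e+00,
         1.00000000e+00]])}
```

View pics/scene0.png

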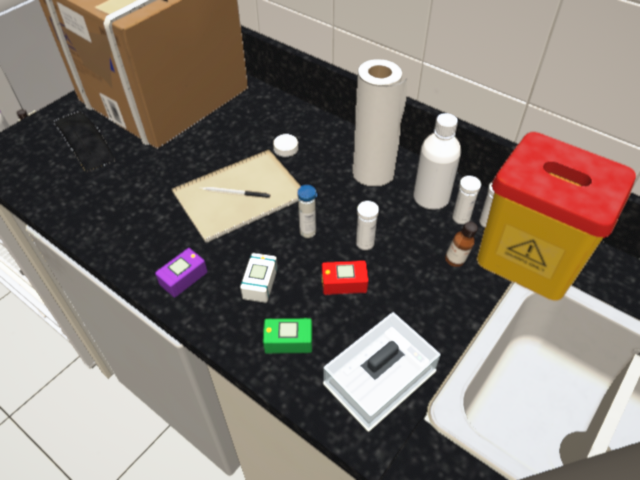

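View pics/side0.png

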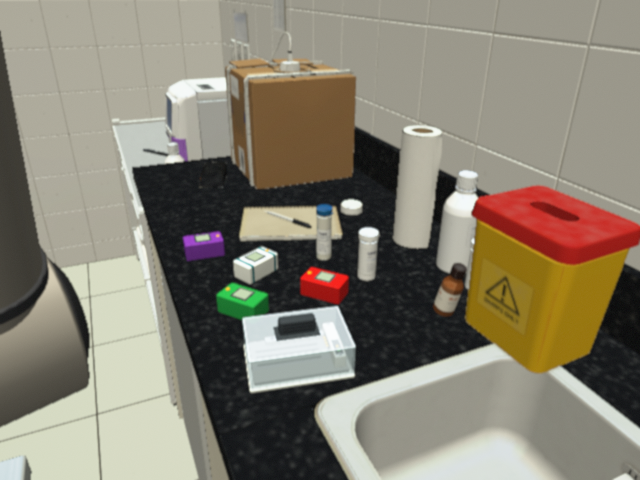

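View pics/wrist0.png

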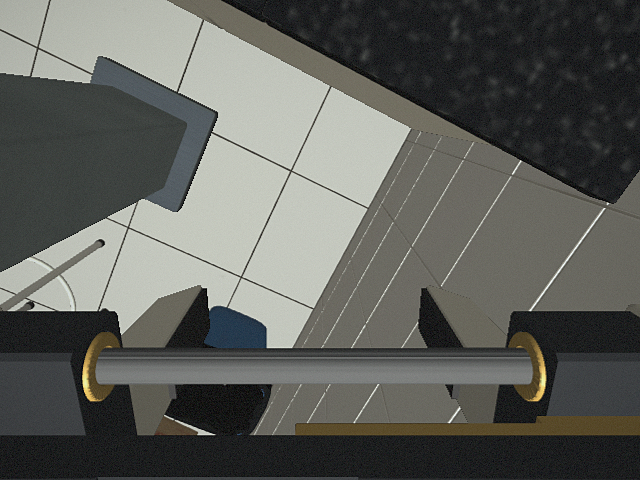

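```bash
cat > h.py <<'E'
import numpy as np, cv2
from plant import *
def K(c): 
    f=240/np.tan(np.radians(c["vfov"]/2)); return f,c["cx"],c["cy"]
def ray(c,u,v):
    f,cx,cy=K(c); M=c["cam_to_world"]
    d=M[:3,:3]@np.array([(u-cx)/f,-(v-cy)/f,-1]); return M[:3,3],d
def onz(c,u,v,z):
    o,d=ray(c,u,v); return o+d*(z-o[2])/d[2]
def proj(c,p):
    f,cx,cy=K(c); M=c["cam_to_world"]
    q=(np.asarray(p,float)-M[:3,3])@M[:3,:3]
    return np.c_[cx+f*q[...,0]/-q[...,2], cy-f*q[...,1]/-q[...,2]] if q.ndim>1 else np.array([cx+f*q[0]/-q[2],cy-f*q[1]/-q[2]])
def Rz(a): c,s=np.cos(a),np.sin(a); return np.array([[c,-s,0],[s,c,0],[0,0,1]])
def box(o,yaw,x0,x1,y0,y1,z0,z1):
    P=np.array([[x,y,z] for z in(z0,z1) for x,y in((x0,y0),(x1,y0),(x1,y1),(x0,y1))],float)
    return P@Rz(yaw).T+np.asarray(o,float)
def draw(im,c,P,col,s=1,off=(0,0)):
    q=(proj(c,P)-np.array(off)+0.5)*s-0.5
    for a,b in((0,1),(1,2),(2,3),(3,0),(4,5),(5,6),(6,7),(7,4),(0,4),(1,5),(2,6),(3,7)):
        cv2.line(im,tuple(int(round(t)) for t in q[a]),tuple(int(round(t)) for t in q[b]),col,1,cv2.LINE_AA)
def crop(im,u0,v0,w,h,s): return cv2.resize(im[v0:v0+h,u0:u0+w],None,fx=s,fy=s,interpolation=cv2.INTER_CUBIC)
def toolR(o):
    from scipy.spatial.transform import Rotation as R
    return R.from_euler('xyz',o["tcp_rot"]).as_matrix()
def seg2(im0,u,v): pass
E
python3 - <<'E'
from h import *
s=cv2.imread("pics/scene0.png"); d=cv2.imread("pics/side0.png")
cv2.imwrite("pics/sc1.png",crop(s,230,240,220,190,3.6)[:600])
cv2.imwrite("pics/sd1.png",crop(d,225,230,200,165,4)[:600,:800])
E
```

```text
(no output)
```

View pics/sc1.png

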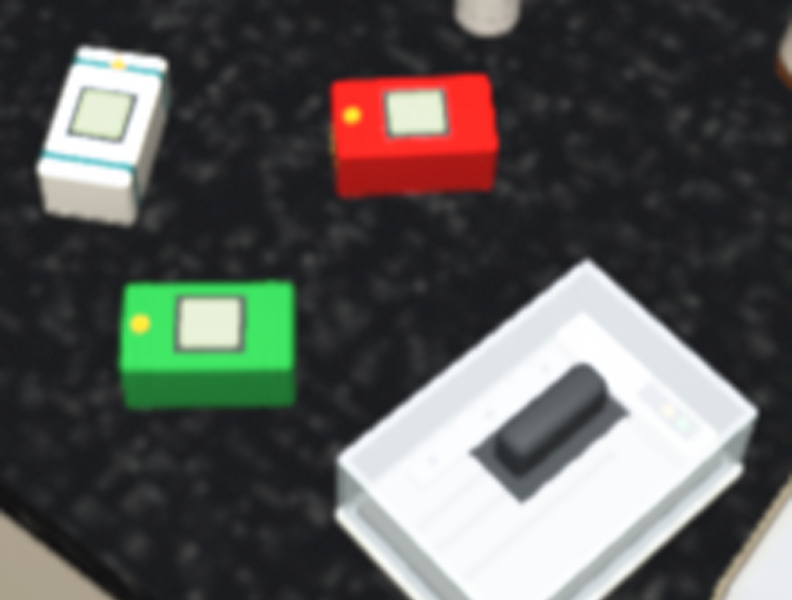

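View pics/sd1.png

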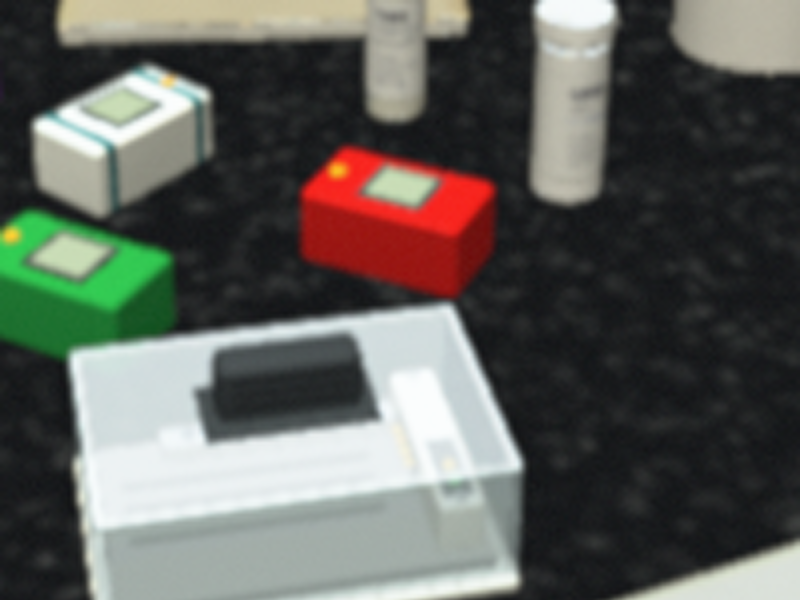

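```bash
cat > fit.py <<'E'
from h import *
from scipy.optimize import least_squares
cs={n:get_calibration(n) for n in("scene","side")}
def S(x,y): return (230+(x+.5)/3.6-.5,240+(y+.5)/3.6-.5)
def D(x,y): return (225+(x+.5)/4-.5,230+(y+.5)/4-.5)
def fit(pts,p0):
    # pts: list (cam,uv,local)
    def f(p):
        r=[]
        for n,uv,l in pts:
            r+=list(proj(cs[n],Rz(p[2])@np.array(l,float)+np.array([p[0],p[1],0]))-uv)
        return np.array(r)
    s=least_squares(f,p0); return s.x,f(s.x).reshape(-1,2)
E
python3 - <<'E'
from fit import *
c=cs
print([onz(c["scene"],*S(x,y),52).round(1) for x,y in((587,262),(755,410),(338,460))])
print([onz(c["side"],*D(x,y),52).round(1) for x,y in((70,352),(452,305),(522,468),(92,527))])
print([onz(c["scene"],*S(x,y),34).round(1) for x,y in((80,48),(167,60),(133,184),(40,163))])
print([onz(c["side"],*D(x,y),34).round(1) for x,y in((148,65),(212,93),(108,152),(34,120))])
for n in c: print(n, c[n].keys())
E
```

```text
[array([559.2, 211.6,  52. ]), array([541.6, 121.5,  52. ]), array([424.4, 238.6,  52. ])]
[array([425.9, 237.9,  52. ]), array([561.1, 211.1,  52. ]), array([542. , 119.1,  52. ]), array([406.7, 146.8,  52. ])]
[array([525.5, 466.8,  34. ]), array([544.7, 430.2,  34. ]), array([482.7, 396.8,  34. ]), array([466.2, 436.9,  34. ])]
[array([527.6, 466.3,  34. ]), array([545.8, 429. ,  34. ]), array([487. , 396.4,  34. ]), array([465.3, 436.1,  34. ])]
scene dict_keys(['vfov', 'cx', 'cy', 'cam_to_world'])
side dict_keys(['vfov', 'cx', 'cy', 'cam_to_world'])
```

```bash
python3 - <<'E'
from fit import *
cov=[("scene",S(587,262),(69,47,52)),("scene",S(755,410),(69,-47,52)),("scene",S(338,460),(-69,47,52)),
("side",D(70,352),(-69,47,52)),("side",D(452,305),(69,47,52)),("side",D(522,468),(69,-47,52)),("side",D(92,527),(-69,-47,52))]
pc,r=fit(cov,[480,180,-.2]); print(pc,r.round(1).tolist())
log=[("scene",S(80,48),(36,21,34)),("scene",S(167,60),(36,-21,34)),("scene",S(133,184),(-36,-21,34)),("scene",S(40,163),(-36,21,34)),
("side",D(148,65),(36,21,34)),("side",D(212,93),(36,-21,34)),("side",D(108,152),(-36,-21,34)),("side",D(34,120),(-36,21,34))]
pl,r=fit(log,[505,430,.5]); print(pl,r.round(1).tolist())
for n,(u,v,w,h,s) in {"scene":(230,200,220,225,2.6),"side":(225,200,200,195,3)}.items():
    im=crop(cv2.imread(f"pics/{n}0.png"),u,v,w,h,s)
    o=np.array([pc[0],pc[1],0]);
    draw(im,cs[n],box(o,pc[2],-69,69,-47,47,6,52),(0,0,255),s,(u,v))
    draw(im,cs[n],box(o,pc[2],-25,25,-8,8,52,76),(0,255,255),s,(u,v))
    draw(im,cs[n],box(o,pc[2],44,60,-38,38,12,32),(0,255,0),s,(u,v))
    draw(im,cs[n],box([pl[0],pl[1],0],pl[2],-36,36,-21,21,0,34),(0,0,255),s,(u,v))
    cv2.imwrite(f"pics/{n}_ov.png",im)
c=cs
# bystanders feet approx
print("vial",onz(c["scene"],366,243,0),onz(c["side"],368,277,0),"blue",onz(c["scene"],308,233,0),onz(c["side"],323,257,0),"bottle",onz(c["scene"],457,260,0),onz(c["side"],444,310,0))
print("red",onz(c["scene"],345,265,34),"green",onz(c["scene"],288,330,34),"sink edge",onz(c["scene"],430,410,0),onz(c["scene"],510,290,0), onz(c["side"],318,408,0))
for uv in((360,480),(205,365),(0,200)): print("front edge",onz(c["scene"],*uv,0))
E
```

```text
[ 4.83576214e+02  1.79342923e+02 -1.95814963e-01] [[0.2, -0.7], [1.3, 0.4], [0.1, -0.4], [-0.8, -0.2], [-0.7, -0.2], [-0.2, -0.3], [0.1, 0.0]]
[5.05779819e+02 4.32611883e+02 4.89482779e-01] [[0.3, -1.2], [0.7, -1.3], [0.3, -0.6], [0.4, 1.7], [-0.3, -0.4], [0.5, -0.7], [-1.9, 0.1], [-0.4, 0.6]]
vial [683.5224561  342.70620071   0.        ] [684.77365767 339.21654811   0.        ] blue [639.43079132 438.67692964   0.        ] [640.64618297 438.58432255   0.        ] bottle [747.52139047 196.4641649    0.        ] [748.63957887 200.17329552   0.        ]
red [599.57603043 328.64232145  34.        ] green [448.3115999  324.08316376  34.        ] sink edge [485.0631421   94.81164437   0.        ] [745.02459853  96.28778861   0.        ] [476.58148223  88.50866049   0.        ]
front edge [346.11745584 118.3669367    0.        ]
front edge [ 3.40628752e+02  3.98551402e+02 -1.13686838e-13]
front edge [349.32532626 953.15249981   0.        ]
```

View pics/scene_ov.png

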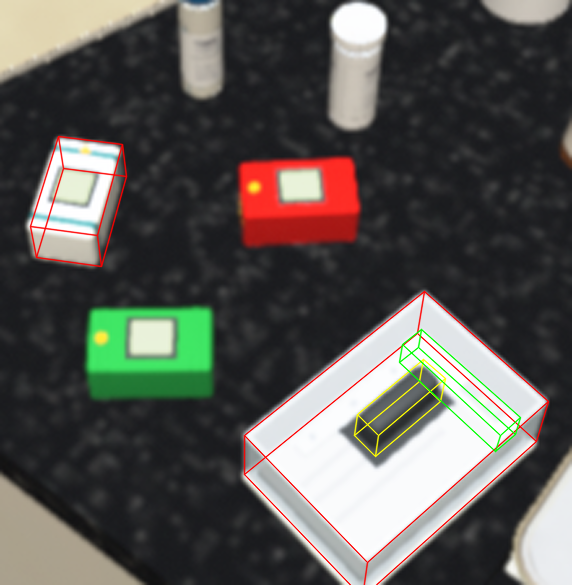

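View pics/side_ov.png

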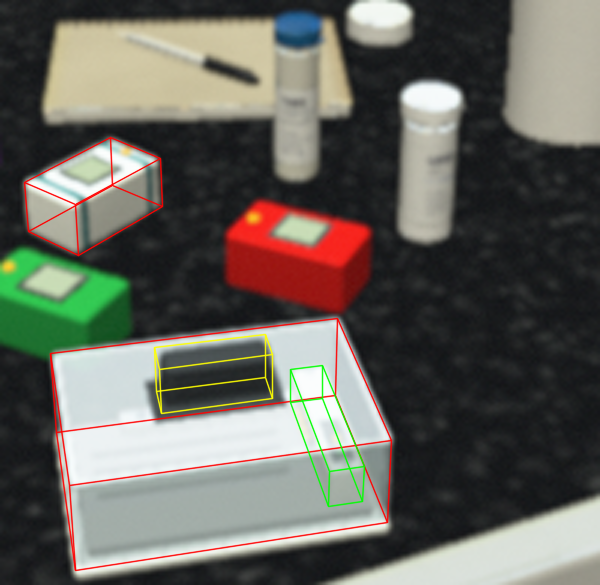

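```bash
cat > go.py <<'E'
from h import *
from scipy.spatial.transform import Rotation as R
def go(p,yaw):
    o=get_obs(); Rc=R.from_euler('xyz',o["tcp_rot"])
    s=Rc.inv().apply(np.array(p,float)-o["tool_pos"])
    Rt=R.from_euler('xyz',[np.pi,0,yaw]); t=(Rc.inv()*Rt).as_rotvec(degrees=True)
    print("t",o["time"],"pos",o["tool_pos"].round(2),"rot",o["tcp_rot"].round(4),"F",o["contact_force"].round(2),"w",round(o["grip_width"],2),"q",o["joint_positions"].round(2))
    print("shift/400",(s/400).round(4),"turn/30",(t/30).round(4), "mm",s.round(1))
E
python3 -c "
from go import *
go([484,179,200],-.196)"
```

```text
t 0.15 pos [ 230.09 -471.6   243.21] rot [-3.1405e+00 -2.0000e-04  4.5380e-01] F [-0.28 -0.23 -0.09] w 91.41 q [-1.26  0.34  1.52  0.    1.28 -0.15]
shift/400 [ 1.2836 -1.1834  0.1096] turn/30 [-2.2000e-03  4.0000e-04  1.2411e+00] mm [ 513.4 -473.4   43.8]
```

>>> carry_out:
  moves: [0.64,-0.59,0.03,0,0,0.62,1,0.64,-0.59,0.03,0,0,0.62,1,0.64,-0.59,0.03,0,0,0.62,1,0.64,-0.59,0.03,0,0,0.62,1,0.64,-0.59,0.03,0,0,0.62,1,0.64,-0.59,0.03,0,0,0.62,1,0.64,-0.59,0.03,0,0,0.62,1,0.64,-0.59,0.03,0,0,0.62,1]

```text
time: 0.95
tool_pos: [357.6, -141.9, 231.3]
tcp_rot: [-3.138, 0.0, 0.137]
contact_force: [-0.0, -1.1, -1.1]
grip_width: 91.8
```

```bash
python3 -c "
from go import *
go([484,179,200],-.196)"
```

```text
t 0.95 pos [ 357.59 -141.89  231.32] rot [-3.1384e+00  1.0000e-04  1.3700e-01] F [-0.01 -1.06 -1.14] w 91.82 q [-0.58  0.1   1.89  0.    1.16  0.85]
shift/400 [ 0.4226 -0.7513  0.0807] turn/30 [-0.0061  0.0012  0.6359] mm [ 169.  -300.5   32.3]
```

>>> carry_out:
  moves: [0.42,-0.75,0.08,0,0,0.635,1,0.42,-0.75,0.08,0,0,0.635,1,0.42,-0.75,0.08,0,0,0.635,1,0.42,-0.75,0.08,0,0,0.635,1,0.42,-0.75,0.08,0,0,0.635,1,0.42,-0.75,0.08,0,0,0.635,1,0.42,-0.75,0.08,0,0,0.635,1,0.42,-0.75,0.08,0,0,0.635,1]

```text
time: 1.75
tool_pos: [484.0, 181.2, 199.5]
tcp_rot: [-3.138, 0.001, -0.193]
contact_force: [0.1, 0.3, -0.2]
grip_width: 92.2
```

```bash
python3 -c "
from go import *
go([483.6,179.3,72],-.196)
c=get_calibration('wrist'); np.save('w1.npy',c,allow_pickle=True)
im=capture('wrist')[:,:,::-1].copy(); cv2.imwrite('pics/w1.png',im)
print(c['cam_to_world'])
draw(im,c,box([483.6,179.3,0],-.196,-25,25,-8,8,52,76),(0,0,255))
draw(im,c,box([483.6,179.3,0],-.196,-69,69,-47,47,6,52),(0,255,0))
cv2.imwrite('pics/w1o.png',im)
"
```

```text
t 1.75 pos [483.95 181.17 199.46] rot [-3.1381e+00  1.4000e-03 -1.9340e-01] F [ 0.15  0.3  -0.17] w 92.25 q [0.21 0.37 1.62 0.   1.16 1.97]
shift/400 [0.0005 0.0058 0.3186] turn/30 [-0.0066  0.0027  0.005 ] mm [  0.2   2.3 127.5]
[[-1.92042463e-01  9.34708178e-01  2.99065735e-01  5.64566163e+02]
 [-9.81378602e-01 -1.81675048e-01 -6.23716070e-02  1.65677170e+02]
 [-3.96646950e-03 -3.05474710e-01  9.52191929e-01  3.41619114e+02]
 [ 0.00000000e+00  0.00000000e+00  0.00000000e+00  1.00000000e+00]]
```

View pics/w1o.png

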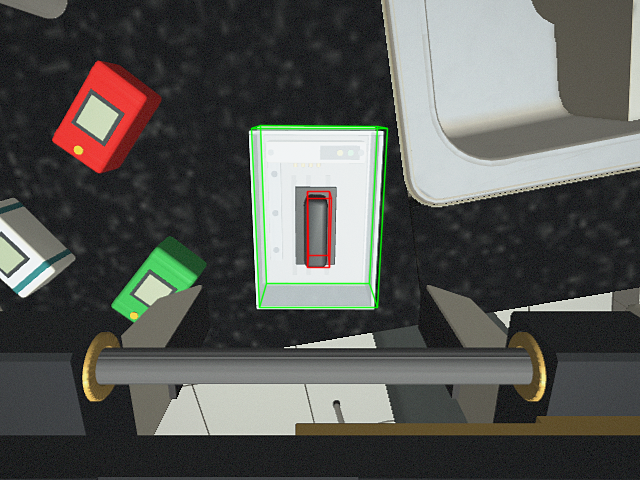

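>>> carry_out:
  moves: [0.001,0.006,0.1,-0.007,0.003,0.005,1,0.001,0.006,0.2,-0.007,0.003,0.005,1,0.001,0.006,0.26,-0.007,0.003,0.005,1,0.001,0.006,0.28,-0.007,0.003,0.005,1,0.001,0.006,0.295,-0.007,0.003,0.005,1,0.001,0.006,0.305,-0.007,0.003,0.005,1,0.001,0.006,0.31,-0.007,0.003,0.005,1,0.001,0.006,0.31,-0.007,0.003,0.005,1]

```text
time: 2.6
tool_pos: [484.8, 180.5, 75.9]
tcp_rot: [-3.14, -0.002, -0.195]
contact_force: [-0.5, 0.3, -0.2]
grip_width: 91.5
```

```bash
python3 -c "
from go import *
go([483.6,179.3,72],-.196)"
```

```text
t 2.6 pos [484.78 180.5   75.92] rot [-3.1403e+00 -1.5000e-03 -1.9540e-01] F [-0.54  0.28 -0.17] w 91.53 q [0.21 0.53 1.76 0.   0.86 1.97]
shift/400 [-0.0023  0.0035  0.0098] turn/30 [-0.0025 -0.0029  0.0011] mm [-0.9  1.4  3.9]
```

>>> carry_out:
  moves: [-0.002,0.003,0.009,0,0,0,1,-0.002,0.003,0.009,0,0,0,1,-0.002,0.003,0.009,0,0,0,0,-0.002,0.003,0.009,0,0,0,0,-0.002,0.003,0.009,0,0,0,0,-0.002,0.003,0.009,0,0,0,0,-0.002,0.003,0.009,0,0,0,0,-0.002,0.003,0.009,0,0,0,0]

```text
time: 3.4
tool_pos: [483.8, 179.5, 72.3]
tcp_rot: [-3.14, -0.002, -0.195]
contact_force: [-0.5, 0.6, 0.5]
grip_width: 48.0
```

>>> carry_out:
  moves: [0,0,0,0,0,0,0,0,0,0,0,0,0,0,0,0,0,0,0,0,0,0,0,0,0,0,0,0,0,0,0,0,0,0,0,0,0,0,0,0,0,0,0,0,0,0,0,0,0,0,0,0,0,0,0,0]

```text
time: 4.2
tool_pos: [483.8, 179.5, 72.3]
tcp_rot: [-3.14, -0.002, -0.195]
contact_force: [0.3, 0.2, 0.3]
grip_width: 16.0
```

>>> carry_out:
  moves: [0,0,-0.01,0,0,0,0,0,0,-0.03,0,0,0,0,0,0,-0.06,0,0,0,0,0,0,-0.1,0,0,0,0,0,0,-0.15,0,0,0,0,0,0,-0.2,0,0,0,0,0,0,-0.24,0,0,0,0,0,0,-0.25,0,0,0,0]

```text
time: 5.0
tool_pos: [484.7, 179.7, 175.1]
tcp_rot: [-3.138, -0.006, -0.195]
contact_force: [0.8, 0.2, -1.1]
grip_width: 15.9
```

```bash
python3 -c "
from go import *
go([640,200,172],1.375)
for n in('scene','side'): cv2.imwrite(f'pics/{n}2.png',capture(n)[:,:,::-1])
"
```

```text
t 5.0 pos [484.65 179.66 175.09] rot [-3.1384 -0.0058 -0.1954] F [ 0.81  0.22 -1.13] w 15.9 q [0.21 0.39 1.65 0.   1.09 1.97]
shift/400 [ 0.3711 -0.1252  0.0103] turn/30 [ 0.004  -0.0135 -2.9992] mm [148.4 -50.1   4.1]
```

View pics/side2.png

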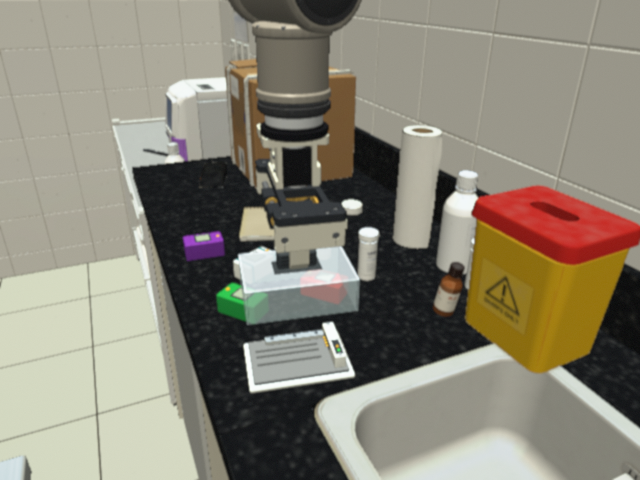

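View pics/scene2.png

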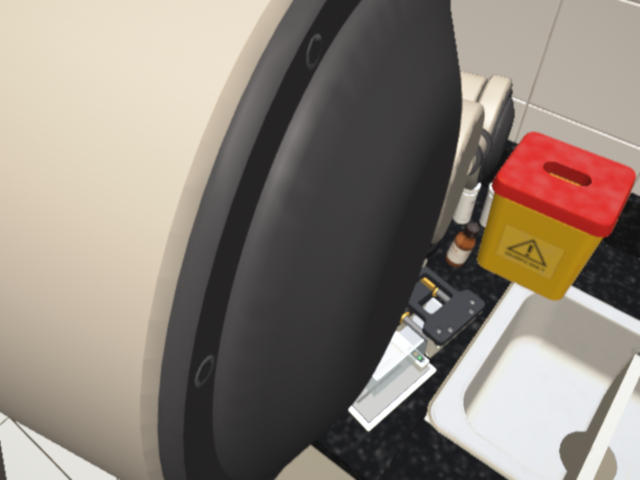

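>>> carry_out:
  moves: [0.05,-0.02,0,0,0,-0.15,0,0.1,-0.04,0,0,0,-0.3,0,0.17,-0.06,0,0,0,-0.45,0,0.24,-0.08,0,0,0,-0.6,0,0.3,-0.1,0,0,0,-0.75,0,0.34,-0.115,0,0,0,-0.88,0,0.37,-0.125,0,0,0,-0.97,0,0.37,-0.125,0,0,0,-1,0]

```text
time: 5.9
tool_pos: [639.3, 199.6, 171.9]
tcp_rot: [-3.141, -0.002, 0.329]
contact_force: [-0.4, 0.1, -1.8]
grip_width: 15.7
```

>>> carry_out:
  moves: [0,0,0,0,0,-0.15,0,0,0,0,0,0,-0.35,0,0,0,0,0,0,-0.55,0,0,0,0,0,0,-0.75,0,0,0,0,0,0,-0.9,0,0,0,0,0,0,-0.97,0,0,0,0,0,0,-1,0,0,0,0,0,0,-1,0]

```text
time: 6.7
tool_pos: [638.6, 199.5, 171.5]
tcp_rot: [-3.142, -0.001, 0.852]
contact_force: [-0.5, -0.2, -1.1]
grip_width: 15.9
```

>>> carry_out:
  moves: [0,0,0,0,0,-0.15,0,0,0,0,0,0,-0.35,0,0,0,0,0,0,-0.55,0,0,0,0,0,0,-0.75,0,0,0,0,0,0,-0.9,0,0,0,0,0,0,-0.97,0,0,0,0,0,0,-1,0,0,0,0,0,0,-1,0]

```text
time: 7.5
tool_pos: [638.4, 199.5, 171.4]
tcp_rot: [3.141, -0.001, 1.374]
contact_force: [0.5, 0.3, -1.8]
grip_width: 15.5
```

```bash
python3 -c "
from go import *
go([640,200,68],1.375)
for n in('side','wrist'): cv2.imwrite(f'pics/{n}3.png',capture(n)[:,:,::-1])
"
```

```text
t 7.5 pos [638.41 199.52 171.36] rot [ 3.1415e+00 -7.0000e-04  1.3744e+00] F [ 0.49  0.28 -1.78] w 15.53 q [0.19 0.66 1.18 0.   1.29 0.38]
shift/400 [0.0018 0.0036 0.2584] turn/30 [ 0.0002 -0.0014 -0.0011] mm [  0.7   1.5 103.4]
```

View pics/side3.png

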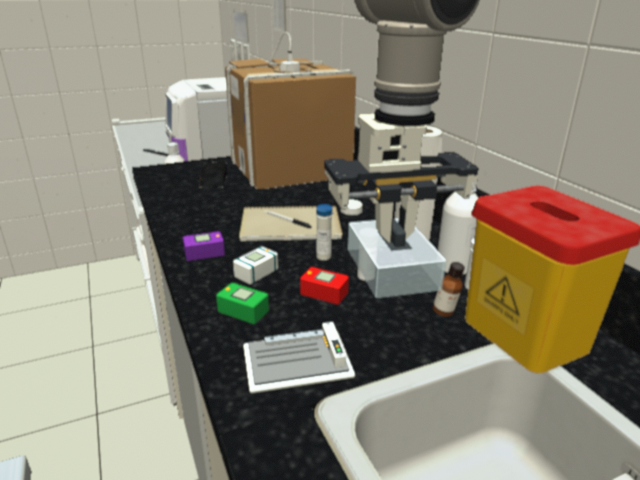

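View pics/wrist3.png

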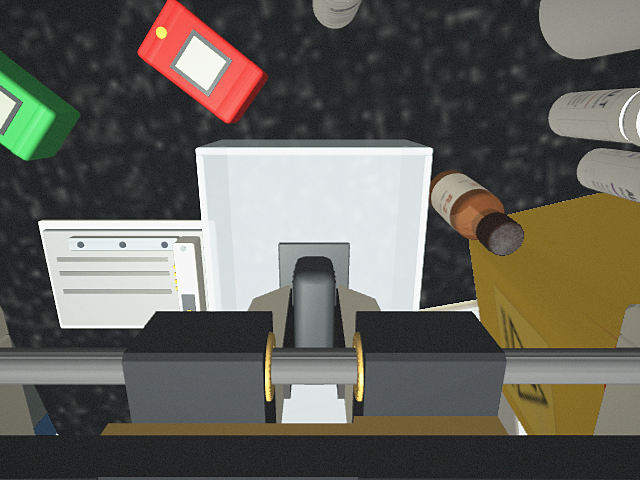

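```bash
python3 -c "
from fit import *
c=cs['scene']; d=cs['side']
print(onz(c,480,262,0),onz(c,557,293,0)); print(onz(d,469,322,0),onz(d,545,368,0))
for z in (150,180,200): print(z,onz(c,495,175,z),onz(d,475,205,z), onz(c,600,215,z),onz(d,558,255,z))
"
```

```text
[7.67679485e+02 1.62988306e+02 1.13686838e-13] [786.46530479  32.37924697   0.        ]
[ 7.65031801e+02  1.57830448e+02 -5.68434189e-14] [793.23804538  30.56434912   0.        ]
150 [814.73479301 196.15876005 150.        ] [828.57460139 254.92699638 150.        ] [831.02233739  33.6667333  150.        ] [819.30986311  74.50324803 150.        ]
180 [781.60694835 187.22388363 180.        ] [777.87129473 199.77670798 180.        ] [797.10849502  32.57333123 180.        ] [769.47620934  36.28878988 180.        ]
200 [759.52171858 181.26729934 200.        ] [744.06909029 163.00984905 200.        ] [774.49926678  31.84439651 200.        ] [736.2537735   10.81248445 200.        ]
```

>>> carry_out:
  moves: [-0.002,-0.016,0.03,0,0,0,0,-0.002,-0.016,0.07,0,0,0,0,-0.002,-0.016,0.12,0,0,0,0,-0.002,-0.016,0.17,0,0,0,0,-0.002,-0.016,0.21,0,0,0,0,-0.002,-0.016,0.235,0,0,0,0,-0.002,-0.016,0.245,0,0,0,0,-0.002,-0.016,0.25,0,0,0,0]

```text
time: 8.4
tool_pos: [632.3, 200.1, 71.5]
tcp_rot: [3.141, -0.001, 1.374]
contact_force: [0.1, 0.7, -1.4]
grip_width: 16.0
```

```bash
python3 -c "
from go import *
go([632,200,66.5],1.375)
for n in('side',): cv2.imwrite(f'pics/{n}4.png',crop(capture(n)[:,:,::-1],300,140,200,180,4)[:600])
"
```

```text
t 8.4 pos [632.3 200.1  71.5] rot [ 3.141e+00 -9.000e-04  1.374e+00] F [ 0.13  0.69 -1.42] w 16.04 q [0.19 0.75 1.31 0.   1.08 0.39]
shift/400 [-0.0004 -0.0007  0.0125] turn/30 [ 0.0011 -0.0017 -0.0019] mm [-0.2 -0.3  5. ]
```

View pics/side4.png

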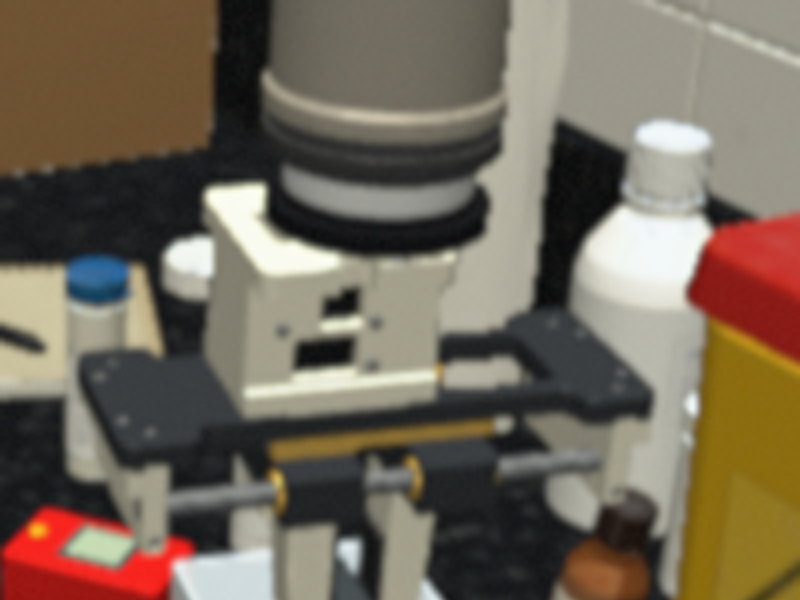

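>>> carry_out:
  moves: [0,0,0.004,0,0,0,0,0,0,0.006,0,0,0,0,0,0,0.008,0,0,0,0,0,0,0.01,0,0,0,0,0,0,0.011,0,0,0,0,0,0,0.012,0,0,0,0,0,0,0.0125,0,0,0,0,0,0,0.0125,0,0,0,0]

```text
time: 9.25
tool_pos: [632.4, 200.1, 66.5]
tcp_rot: [3.141, -0.001, 1.374]
contact_force: [0.4, -0.1, -1.3]
grip_width: 16.0
```

>>> carry_out:
  moves: [0,0,0.001,0,0,0,0,0,0,0.001,0,0,0,0,0,0,0.0015,0,0,0,0,0,0,0.0015,0,0,0,0,0,0,0.002,0,0,0,0,0,0,0.002,0,0,0,0,0,0,0.002,0,0,0,0,0,0,0.002,0,0,0,0]

```text
time: 10.05
tool_pos: [632.5, 200.1, 66.3]
tcp_rot: [3.14, -0.001, 1.374]
contact_force: [-2.7, -0.8, 5.1]
grip_width: 15.8
```

>>> carry_out:
  moves: [0,0,0,0,0,0,0.5,0,0,0,0,0,0,0.5,0,0,0,0,0,0,0.5,0,0,0,0,0,0,0.5,0,0,-0.02,0,0,0,0.5,0,0,-0.07,0,0,0,0.5,0,0,-0.15,0,0,0,0.5,0,0,-0.25,0,0,0,0.5]

```text
time: 10.85
tool_pos: [631.5, 199.8, 166.4]
tcp_rot: [-3.14, 0.0, 1.374]
contact_force: [2.1, 0.1, 0.2]
grip_width: 45.8
```

```bash
python3 -c "
from go import *
go([500,425,200],.489)
for n in('side','wrist'): cv2.imwrite(f'pics/{n}5.png',capture(n)[:,:,::-1])
"
```

```text
t 10.85 pos [631.52 199.84 166.4 ] rot [-3.14   0.     1.374] F [2.11 0.06 0.22] w 45.81 q [0.19 0.66 1.21 0.   1.27 0.39]
shift/400 [ 0.4877 -0.4327 -0.0833] turn/30 [-2.8000e-03  1.4000e-03  1.6902e+00] mm [ 195.1 -173.1  -33.3]
```

View pics/side5.png

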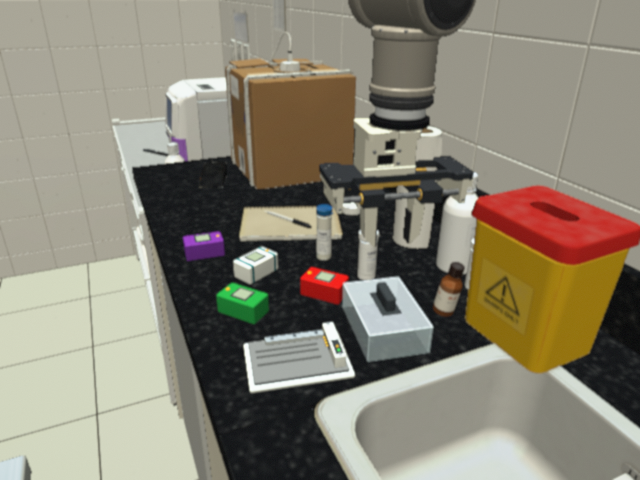

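View pics/wrist5.png

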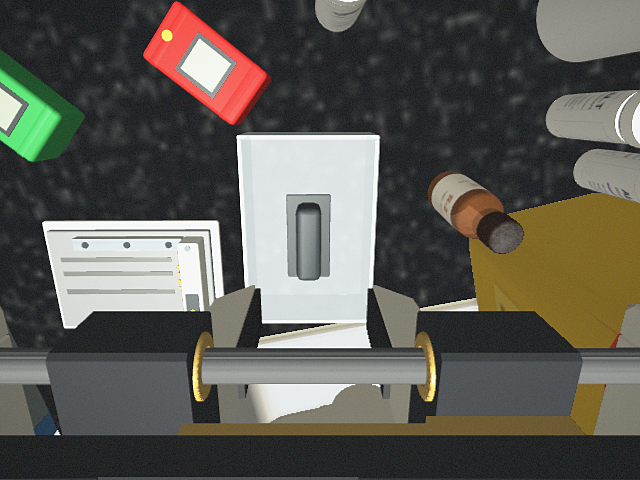

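>>> carry_out:
  moves: [0.1,-0.09,-0.05,0,0,0.25,1,0.2,-0.18,-0.08,0,0,0.5,1,0.3,-0.27,-0.08,0,0,0.7,1,0.38,-0.34,-0.08,0,0,0.85,1,0.44,-0.39,-0.08,0,0,0.95,1,0.48,-0.425,-0.08,0,0,1,1,0.488,-0.433,-0.08,0,0,1,1,0.488,-0.433,-0.08,0,0,1,1]

```text
time: 11.75
tool_pos: [502.9, 426.1, 204.5]
tcp_rot: [3.133, -0.011, 0.853]
contact_force: [0.2, -1.0, 0.1]
grip_width: 91.6
```

```bash
python3 -c "
from go import *
go([495,420,190],.489)
"
```

```text
t 11.75 pos [502.93 426.08 204.47] rot [ 3.1334 -0.0109  0.8525] F [ 0.25 -1.05  0.13] w 91.64 q [ 0.59  0.61  1.18 -0.01  1.33  1.31]
shift/400 [-0.0249 -0.0052  0.0359] turn/30 [ 0.0117 -0.0234  0.6942] mm [-10.   -2.1  14.3]
```

>>> carry_out:
  moves: [0.017,-0.005,0.03,0.011,-0.023,0.2,1,0.017,-0.005,0.036,0.011,-0.023,0.4,1,0.017,-0.005,0.036,0.011,-0.023,0.55,1,0.017,-0.005,0.036,0.011,-0.023,0.65,1,0.017,-0.005,0.036,0.011,-0.023,0.694,1,0.017,-0.005,0.036,0.011,-0.023,0.694,1,0.017,-0.005,0.036,0.011,-0.023,0.694,1,0.017,-0.005,0.036,0.011,-0.023,0.694,1]

```text
time: 12.55
tool_pos: [506.3, 432.2, 190.2]
tcp_rot: [3.141, -0.0, 0.489]
contact_force: [-0.2, -0.4, 1.0]
grip_width: 91.7
```

```bash
python3 -c "
from go import *
go([505.8,432.6,29],.489)
c=get_calibration('wrist'); im=capture('wrist')[:,:,::-1].copy(); cv2.imwrite('pics/w6.png',im); np.save('w6.npy',c,allow_pickle=True)
draw(im,c,box([505.8,432.6,0],.4895,-36,36,-21,21,0,34),(0,0,255))
draw(im,c,box([483.6,179.3,0],-.196,-70,70,-48,48,0,6),(0,0,255))
cv2.imwrite('pics/w6o.png',im)
"
```

```text
t 12.55 pos [506.32 432.22 190.19] rot [ 3.1412e+00 -3.0000e-04  4.8950e-01] F [-0.19 -0.44  1.01] w 91.65 q [ 0.59  0.64  1.17 -0.    1.33  1.67]
shift/400 [-0.0008 -0.0016  0.403 ] turn/30 [ 0.0007 -0.0006  0.0009] mm [ -0.3  -0.6 161.2]
```

View pics/w6o.png

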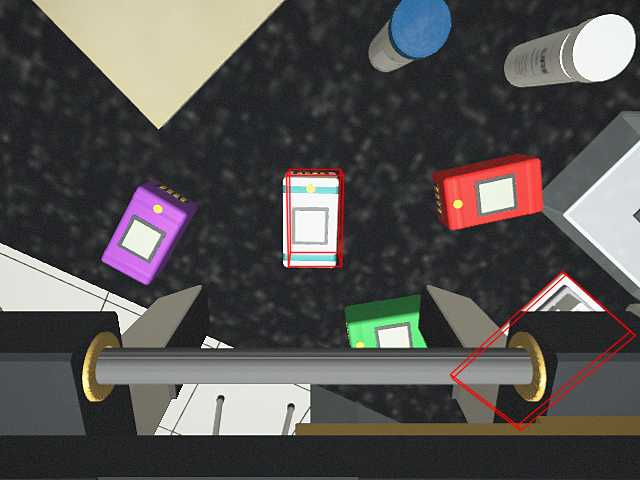

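```bash
python3 -c "
from h import *
cv2.imwrite('pics/w6c.png',crop(cv2.imread('pics/w6.png'),260,150,110,130,4.5))
cv2.imwrite('pics/w6co.png',crop(cv2.imread('pics/w6o.png'),260,150,110,130,4.5))
"
```

```text
(no output)
```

View pics/w6co.png

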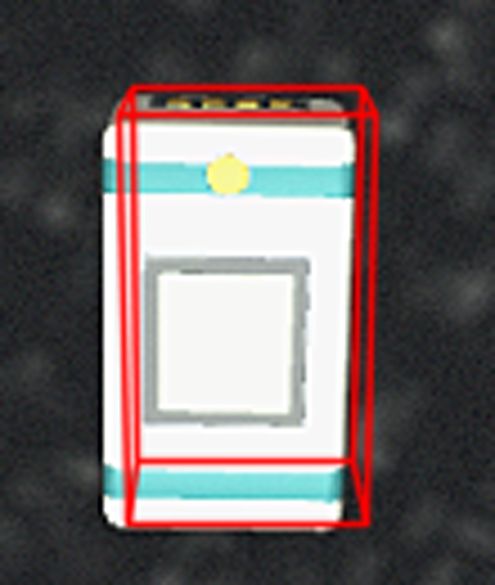

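>>> carry_out:
  moves: [-0.001,-0.005,0.09,0,0,0.015,1,-0.001,-0.005,0.18,0,0,0.015,1,-0.001,-0.005,0.26,0,0,0.015,1,-0.001,-0.005,0.32,0,0,0.015,1,-0.001,-0.005,0.36,0,0,0.015,1,-0.001,-0.005,0.39,0,0,0.015,1,-0.001,-0.005,0.403,0,0,0.015,1,-0.001,-0.005,0.403,0,0,0.015,1]

```text
time: 13.4
tool_pos: [504.9, 433.8, 28.7]
tcp_rot: [3.141, 0.0, 0.482]
contact_force: [-0.9, 0.4, 0.2]
grip_width: 91.8
```

```bash
python3 -c "
from go import *
go([505.8,432.6,29],.48)
cv2.imwrite('pics/s7.png',crop(capture('side')[:,:,::-1],170,150,200,150,4))
"
```

```text
t 13.4 pos [504.87 433.85  28.67] rot [3.1412e+00 3.0000e-04 4.8190e-01] F [-0.9   0.41  0.24] w 91.83 q [ 0.6   0.81  1.33 -0.    1.    1.68]
shift/400 [ 0.0006  0.0038 -0.0008] turn/30 [0.0008 0.0006 0.0036] mm [ 0.2  1.5 -0.3]
```

View pics/s7.png

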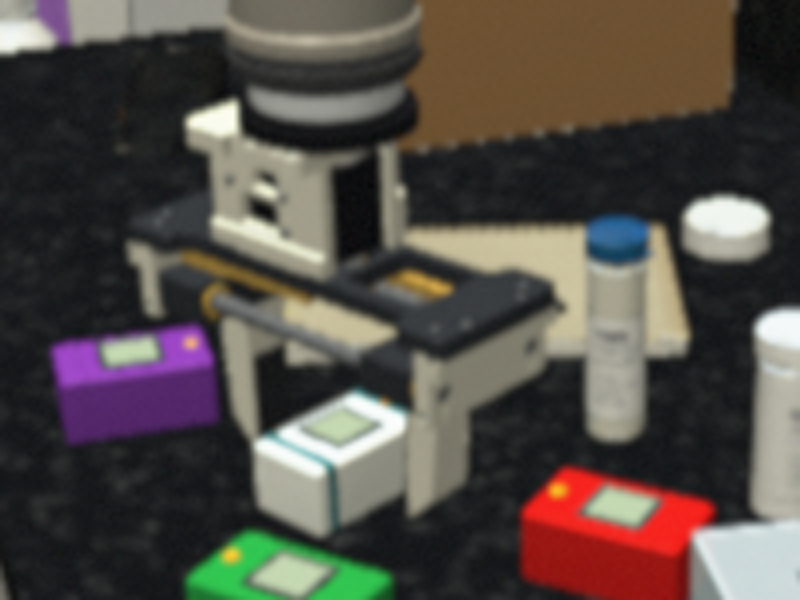

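>>> carry_out:
  moves: [0,0,0,0,0,0,0,0,0,0,0,0,0,0,0,0,0,0,0,0,0,0,0,0,0,0,0,0,0,0,0,0,0,0,0,0,0,0,0,0,0,0,0,0,0,0,0,0,0,0,0,0,0,0,0,0]

```text
time: 14.25
tool_pos: [505.2, 434.2, 29.5]
tcp_rot: [3.141, -0.001, 0.482]
contact_force: [-0.3, 0.8, -1.1]
grip_width: 41.9
```

>>> carry_out:
  moves: [0,0,0,0,0,0,0,0,0,0,0,0,0,0,0,0,-0.02,0,0,0,0,0,0,-0.05,0,0,0,0,0,0,-0.09,0,0,0,0,0,0,-0.14,0,0,0,0,0,0,-0.18,0,0,0,0,0,0,-0.2,0,0,0,0]

```text
time: 15.05
tool_pos: [505.9, 434.7, 112.2]
tcp_rot: [-3.141, -0.005, 0.482]
contact_force: [0.6, 0.1, -2.0]
grip_width: 42.1
```

```bash
python3 -c "
from go import *
go([480,195,120],-.196)
cv2.imwrite('pics/s8f.png',capture('side')[:,:,::-1])
im=cv2.imread('pics/s8f.png')
cv2.imwrite('pics/s8.png',crop(im,235,310,130,90,6))
cv2.imwrite('pics/s8b.png',crop(im,170,100,200,150,4))
"
```

```text
t 15.05 pos [505.88 434.68 112.24] rot [-3.1414 -0.0045  0.4818] F [ 0.63  0.1  -1.99] w 42.13 q [ 0.6   0.71  1.26 -0.    1.16  1.68]
shift/400 [-0.3349  0.501  -0.021 ] turn/30 [-0.0034 -0.0082  1.2946] mm [-134.   200.4   -8.4]
```

View pics/s8.png

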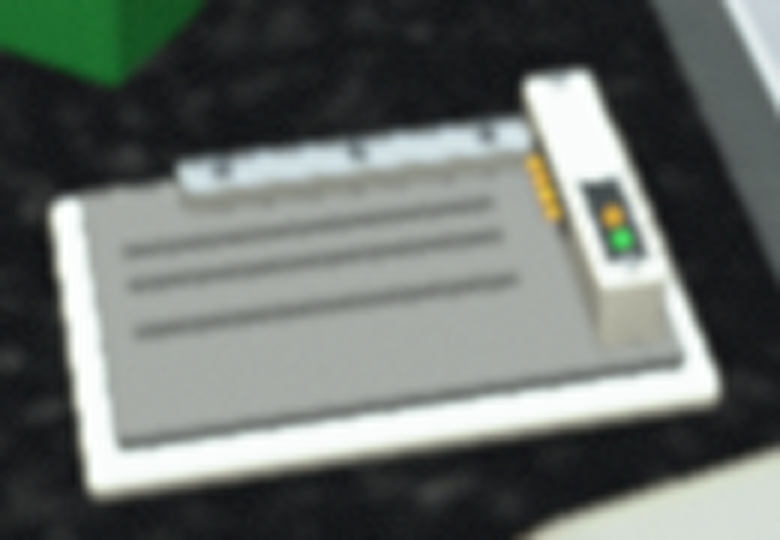

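View pics/s8b.png

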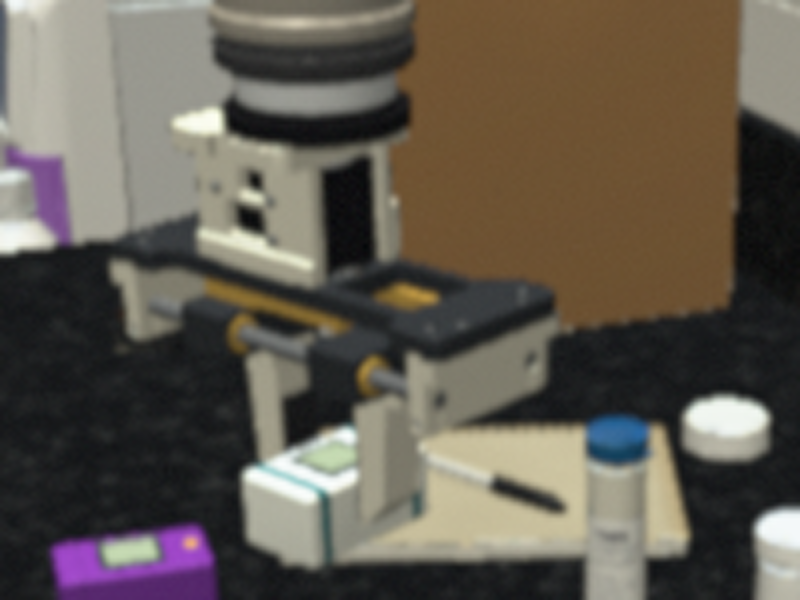

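```bash
python3 - <<'E'
from fit import *
def E(x,y): return (235+(x+.5)/6-.5,310+(y+.5)/6-.5)
P=[((525,77),(44,38,32)),((592,69),(60,38,32)),((661,280),(60,-38,32)),((601,285),(44,-38,32)),((178,163),(-40,38,20)),((187,193),(-40,28,20)),((534,150),(44,28,20)),
((119,436),(-64,-42,12)),((684,353),(64,-42,12)),((84,193),(-64,42,12))]
p,r=fit([("side",E(*a),b) for a,b in P],[483,179,-.196]); print(p,r.round(2).tolist())
im=cv2.imread('pics/s8.png'); c=cs['side']
for b in((-70,70,-48,48,0,6),(-64,64,-42,42,6,12),(44,60,-38,38,12,32),(-40,44,28,38,12,20)):
    draw(im,c,box([p[0],p[1],0],p[2],*b),(0,0,255),6,(235,310))
cv2.imwrite('pics/s8o.png',im)
E
```

```text
[ 4.84173981e+02  1.78895721e+02 -2.08278623e-01] [[0.21, 0.52], [-0.2, 0.55], [1.52, -0.79], [-0.26, -0.03], [0.34, 0.06], [-0.37, -0.58], [0.08, -0.74], [-1.33, 0.14], [0.86, 0.39], [-0.85, -0.09]]
```

View pics/s8o.png

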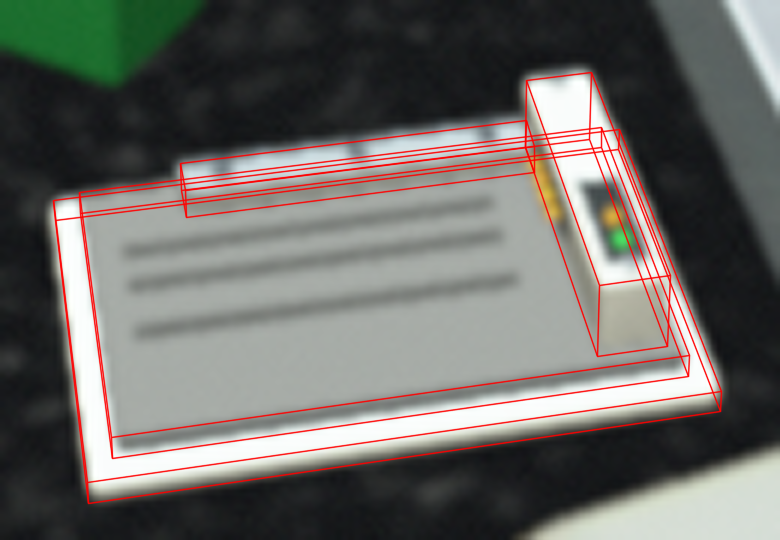

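```bash
python3 -c "
from go import *
go([473.8,179,112],-.2)"
```

```text
t 15.1 pos [506.1  434.85 112.81] rot [-3.1413 -0.0054  0.4819] F [ 0.4  -0.1  -0.53] w 41.46 q [ 0.6   0.71  1.26 -0.    1.16  1.68]
shift/400 [-3.680e-01  5.293e-01 -2.000e-04] turn/30 [-0.0041 -0.0098  1.3024] mm [-1.472e+02  2.117e+02 -1.000e-01]
```

>>> carry_out:
  moves: [-0.03,0.04,-0.01,0,0,0.15,0,-0.09,0.13,-0.01,0,0,0.35,0,-0.16,0.23,-0.01,0,0,0.55,0,-0.23,0.33,-0.01,0,0,0.75,0,-0.3,0.43,-0.01,0,0,0.9,0,-0.345,0.5,-0.01,0,0,0.97,0,-0.368,0.529,-0.01,0,0,1,0,-0.368,0.529,-0.01,0,0,1,0]

```text
time: 15.9
tool_pos: [473.5, 177.7, 115.9]
tcp_rot: [-3.139, -0.004, -0.044]
contact_force: [0.6, 0.7, -2.2]
grip_width: 41.6
```

```bash
python3 -c "
from go import *
go([473.8,179,80],-.2)"
```

```text
t 15.9 pos [473.51 177.7  115.95] rot [-3.1387 -0.004  -0.0443] F [ 0.61  0.74 -2.23] w 41.59 q [0.21 0.45 1.75 0.   0.93 1.82]
shift/400 [ 0.0002 -0.003   0.0899] turn/30 [-0.006  -0.0072  0.2974] mm [ 0.1 -1.2 35.9]
```

>>> carry_out:
  moves: [0,-0.003,0.01,-0.006,-0.007,0.1,0,0,-0.003,0.03,-0.006,-0.007,0.2,0,0,-0.003,0.05,-0.006,-0.007,0.28,0,0,-0.003,0.07,-0.006,-0.007,0.297,0,0,-0.003,0.085,-0.006,-0.007,0.297,0,0,-0.003,0.09,-0.006,-0.007,0.297,0,0,-0.003,0.09,-0.006,-0.007,0.297,0,0,-0.003,0.09,-0.006,-0.007,0.297,0]

```text
time: 16.7
tool_pos: [473.9, 179.2, 80.2]
tcp_rot: [-3.141, -0.0, -0.199]
contact_force: [-0.3, 0.3, -2.6]
grip_width: 41.9
```

```bash
python3 -c "
from go import *
go([473.8,179,42],-.2)
c=get_calibration('wrist'); im=capture('wrist')[:,:,::-1].copy(); cv2.imwrite('pics/w9.png',im); np.save('w9.npy',c,allow_pickle=True)
im=capture('side')[:,:,::-1].copy(); cv2.imwrite('pics/s9.png',crop(im,200,230,200,150,4))
"
```

```text
t 16.7 pos [473.89 179.17  80.16] rot [-3.1414e+00 -4.0000e-04 -1.9930e-01] F [-0.31  0.27 -2.58] w 41.95 q [0.21 0.51 1.78 0.   0.85 1.98]
shift/400 [-0.0002  0.0005  0.0954] turn/30 [-0.0004 -0.0008  0.0014] mm [-0.1  0.2 38.2]
```

View pics/w9.png

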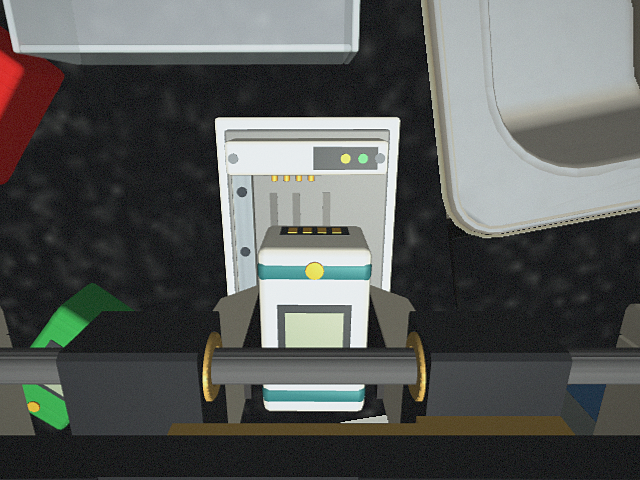

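View pics/s9.png

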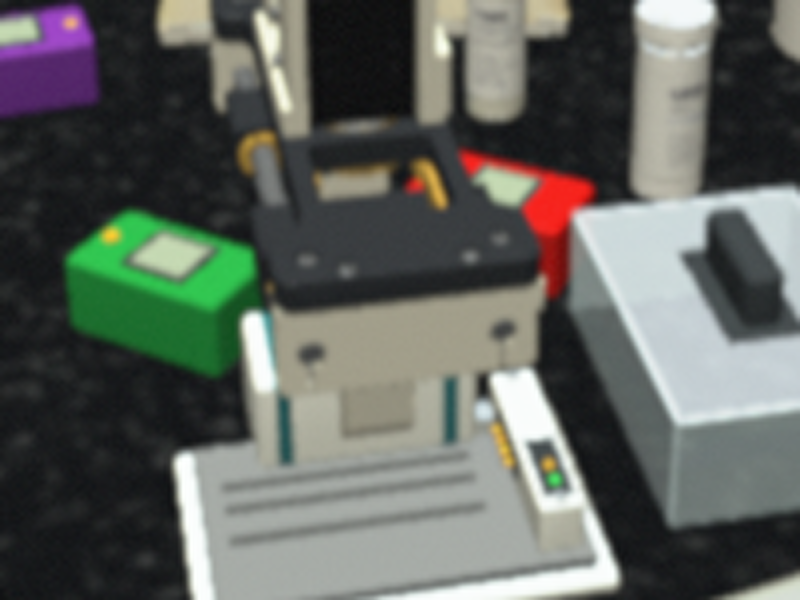

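```bash
python3 -c "
from h import *
im=cv2.imread('pics/w9.png'); cv2.imwrite('pics/w9c.png',crop(im,205,105,205,180,3.8)[:600])
"
```

```text
(no output)
```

View pics/w9c.png

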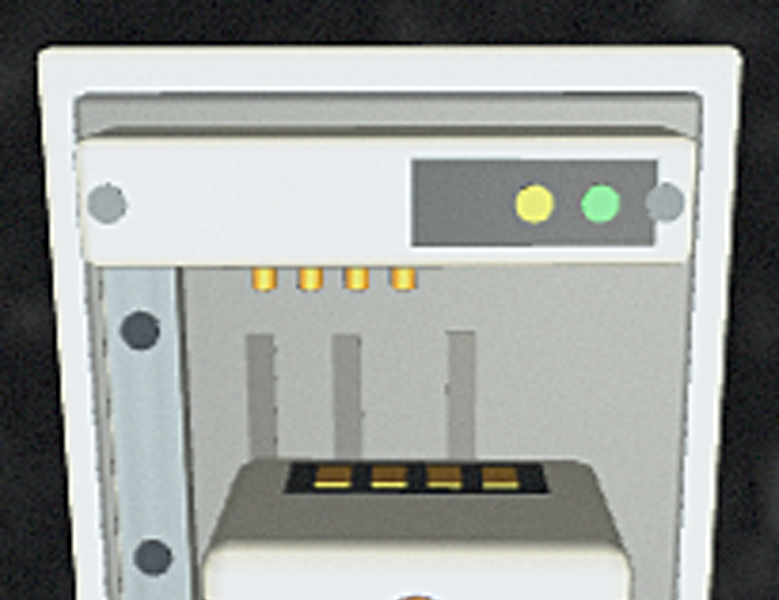

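>>> carry_out:
  moves: [0,0,0.01,0,0,0,0,0,0,0.025,0,0,0,0,0,0,0.045,0,0,0,0,0,0,0.065,0,0,0,0,0,0,0.08,0,0,0,0,0,0,0.087,0,0,0,0,0,0,0.091,0,0,0,0,0,0,0.092,0,0,0,0]

```text
time: 17.6
tool_pos: [474.0, 179.1, 43.4]
tcp_rot: [-3.141, -0.001, -0.2]
contact_force: [-0.9, -0.1, -2.6]
grip_width: 41.5
```

```bash
python3 -c "
from go import *
go([473.8,179,41.5],-.2)"
```

```text
t 17.6 pos [474.   179.07  43.36] rot [-3.1413e+00 -6.0000e-04 -1.9960e-01] F [-0.93 -0.14 -2.64] w 41.5 q [0.21 0.57 1.81 0.   0.76 1.98]
shift/400 [-0.0005  0.0003  0.0046] turn/30 [-0.0005 -0.0011  0.0008] mm [-0.2  0.1  1.9]
```

>>> carry_out:
  moves: [0,0,0.002,0,0,0,0,0,0,0.003,0,0,0,0,0,0,0.004,0,0,0,0,0,0,0.0045,0,0,0,0,0,0,0.005,0,0,0,0,0,0,0.005,0,0,0,0,0,0,0.005,0,0,0,0,0,0,0.005,0,0,0,0]

```text
time: 18.4
tool_pos: [474.1, 179.1, 41.4]
tcp_rot: [-3.141, -0.001, -0.2]
contact_force: [0.6, -0.6, -1.2]
grip_width: 42.1
```

>>> carry_out:
  moves: [0,0,0.0005,0,0,0,0,0,0,0.001,0,0,0,0,0,0,0.001,0,0,0,0,0,0,0.0015,0,0,0,0,0,0,0.0015,0,0,0,0,0,0,0.0015,0,0,0,0,0,0,0.0015,0,0,0,0,0,0,0.0015,0,0,0,0]

```text
time: 19.2
tool_pos: [474.1, 179.1, 41.4]
tcp_rot: [-3.141, -0.001, -0.2]
contact_force: [-2.5, -0.4, 7.1]
grip_width: 42.0
```

>>> carry_out:
  moves: [0,-0.003,0.0005,0,0,0,0,0,-0.006,0.0005,0,0,0,0,0,-0.009,0.0005,0,0,0,0,0,-0.012,0.0005,0,0,0,0,0,-0.014,0.0005,0,0,0,0,0,-0.015,0.0005,0,0,0,0,0,-0.015,0.0005,0,0,0,0,0,-0.015,0.0005,0,0,0,0]

```text
time: 20.0
tool_pos: [475.6, 185.0, 41.4]
tcp_rot: [-3.141, -0.002, -0.199]
contact_force: [-0.5, -2.0, 4.8]
grip_width: 41.5
```

```bash
python3 -c "
from go import *
go([474,190,41.5],-.2)
im=capture('wrist')[:,:,::-1].copy(); cv2.imwrite('pics/w10c.png',crop(im,205,105,205,180,3.8)[:600])"
```

```text
t 20.0 pos [475.59 185.01  41.4 ] rot [-3.141e+00 -1.700e-03 -1.994e-01] F [-0.47 -1.99  4.82] w 41.54 q [ 0.22  0.57  1.8  -0.    0.76  1.99]
shift/400 [-0.0064 -0.0114 -0.0003] turn/30 [-0.001  -0.0033  0.0011] mm [-2.5 -4.6 -0.1]
```

View pics/w10c.png

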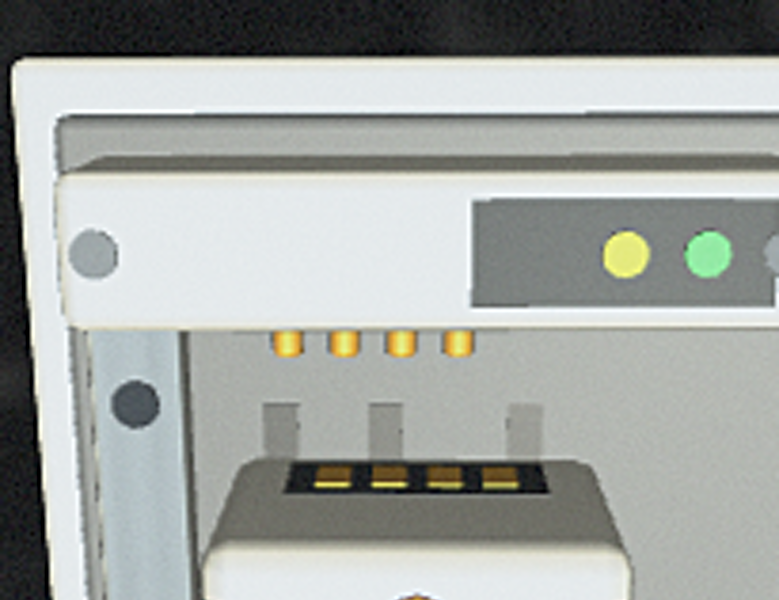

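>>> carry_out:
  moves: [0,-0.001,0.0005,0,0,0,0,0,-0.002,0.0005,0,0,0,0,0,-0.003,0.0005,0,0,0,0,0,-0.004,0.0005,0,0,0,0,0,-0.005,0.0005,0,0,0,0,0,-0.006,0.0005,0,0,0,0,0,-0.0065,0.0005,0,0,0,0,0,-0.0065,0.0005,0,0,0,0]

```text
time: 20.85
tool_pos: [476.3, 187.5, 41.4]
tcp_rot: [-3.141, -0.002, -0.199]
contact_force: [-1.1, -3.4, 5.3]
grip_width: 41.8
```

>>> carry_out:
  moves: [0,-0.001,0.0003,0,0,0,0,0,-0.0015,0.0003,0,0,0,0,0,-0.002,0.0003,0,0,0,0,0,-0.0025,0.0003,0,0,0,0,0,-0.003,0.0003,0,0,0,0,0,-0.0035,0.0003,0,0,0,0,0,-0.0035,0.0003,0,0,0,0,0,-0.0035,0.0003,0,0,0,0]

```text
time: 21.65
tool_pos: [476.8, 188.9, 41.4]
tcp_rot: [-3.141, -0.003, -0.199]
contact_force: [-0.6, -2.7, 5.0]
grip_width: 41.9
```

>>> carry_out:
  moves: [0,-0.001,0.0003,0,0,0,0,0,-0.0015,0.0003,0,0,0,0,0,-0.002,0.0003,0,0,0,0,0,-0.0025,0.0003,0,0,0,0,0,-0.003,0.0003,0,0,0,0,0,-0.0035,0.0003,0,0,0,0,0,-0.004,0.0003,0,0,0,0,0,-0.004,0.0003,0,0,0,0]

```text
time: 22.45
tool_pos: [476.9, 189.1, 41.4]
tcp_rot: [3.14, -0.002, -0.198]
contact_force: [-2.7, -10.7, 8.0]
grip_width: 41.7
```

```bash
python3 -c "
from go import *
go([474,190,41.5],-.2)
im=capture('wrist')[:,:,::-1].copy(); cv2.imwrite('pics/w11c.png',crop(im,205,105,205,180,3.8)[:600])"
```

```text
t 22.45 pos [476.85 189.13  41.42] rot [ 3.1396e+00 -2.0000e-03 -1.9820e-01] F [ -2.71 -10.69   7.96] w 41.71 q [ 0.23  0.58  1.79 -0.    0.77  2.  ]
shift/400 [-0.0074 -0.0007 -0.0002] turn/30 [ 0.0037 -0.0039  0.0034] mm [-3.  -0.3 -0.1]
```

View pics/w11c.png

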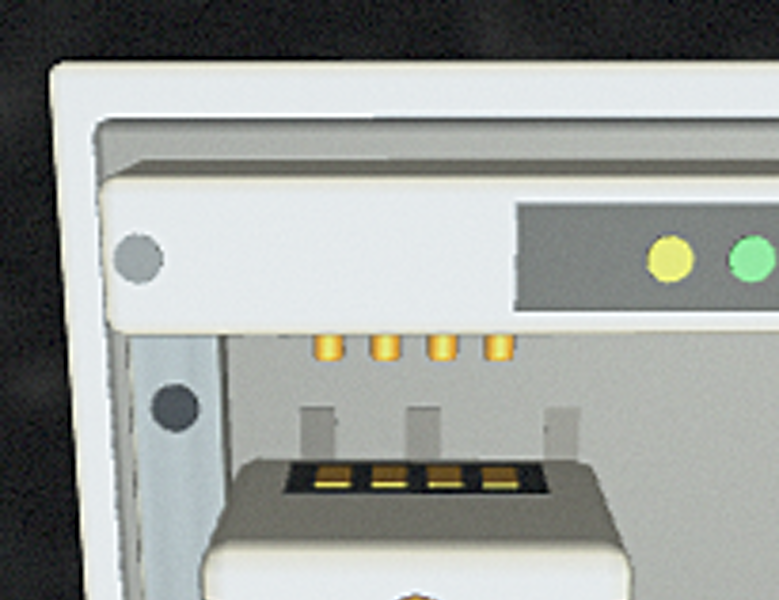

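>>> carry_out:
  moves: [0.003,-0.0005,0.0003,0,0,0,0,0.007,-0.0005,0.0003,0,0,0,0,0.011,-0.0005,0.0003,0,0,0,0,0.015,-0.0005,0.0003,0,0,0,0,0.019,-0.0005,0.0003,0,0,0,0,0.023,-0.0005,0.0003,0,0,0,0,0.025,-0.0005,0.0003,0,0,0,0,0.025,-0.0005,0.0003,0,0,0,0]

```text
time: 23.3
tool_pos: [485.4, 187.4, 41.4]
tcp_rot: [3.139, 0.001, -0.198]
contact_force: [-4.8, -2.2, 9.7]
grip_width: 42.0
```

```bash
python3 -c "
from go import *
go([474,190,41.5],-.2)
im=capture('wrist')[:,:,::-1].copy(); cv2.imwrite('pics/w12c.png',crop(im,205,105,205,180,3.8)[:600])"
```

```text
t 23.3 pos [485.36 187.38  41.44] rot [ 3.1387e+00  6.0000e-04 -1.9770e-01] F [-4.82 -2.16  9.73] w 42.03 q [ 0.22  0.59  1.77 -0.    0.78  1.99]
shift/400 [-0.0291 -0.0009 -0.0001] turn/30 [0.0055 0.0011 0.0045] mm [-11.7  -0.3  -0.1]
```

View pics/w12c.png

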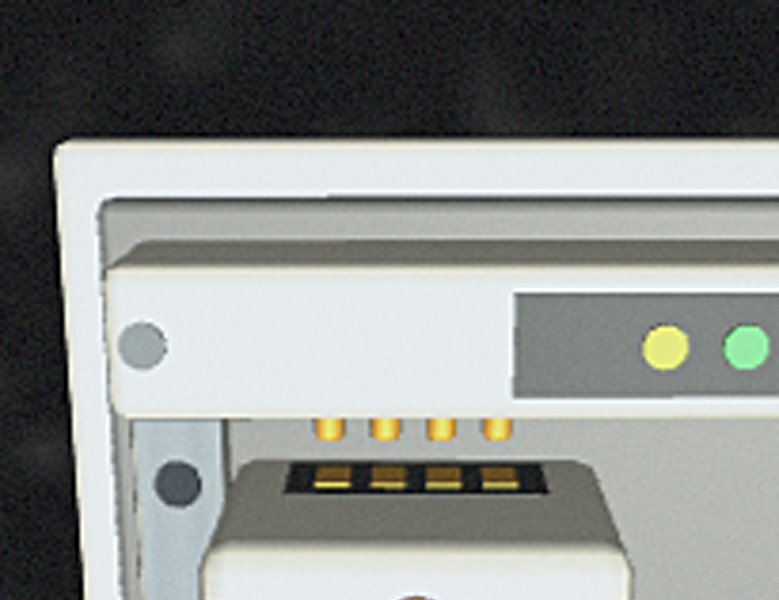

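>>> carry_out:
  moves: [0.002,-0.0005,-0.0005,0,0,0.004,0,0.004,-0.0005,-0.0005,0,0,0.004,0,0.006,-0.0005,-0.0005,0,0,0.004,0,0.008,-0.0005,-0.0005,0,0,0.004,0,0.01,-0.0005,-0.0005,0,0,0.004,0,0.0115,-0.0005,-0.0005,0,0,0.004,0,0.0125,-0.0005,-0.0005,0,0,0.004,0,0.0125,-0.0005,-0.0005,0,0,0.004,0]

```text
time: 24.15
tool_pos: [489.3, 186.5, 41.5]
tcp_rot: [3.138, 0.003, -0.199]
contact_force: [-5.5, -2.1, 5.3]
grip_width: 42.2
```

```bash
python3 -c "
from go import *
go([474,190,41.5],-.2)
im=capture('wrist')[:,:,::-1].copy(); cv2.imwrite('pics/w13c.png',crop(im,205,105,205,180,3.8)[:600])"
```

```text
t 24.15 pos [489.35 186.51  41.47] rot [ 3.1378e+00  2.6000e-03 -1.9950e-01] F [-5.49 -2.08  5.26] w 42.15 q [ 0.22  0.59  1.76 -0.    0.79  1.99]
shift/400 [-0.0393 -0.0009  0.    ] turn/30 [0.0072 0.005  0.0011] mm [-15.7  -0.4   0. ]
```

View pics/w13c.png

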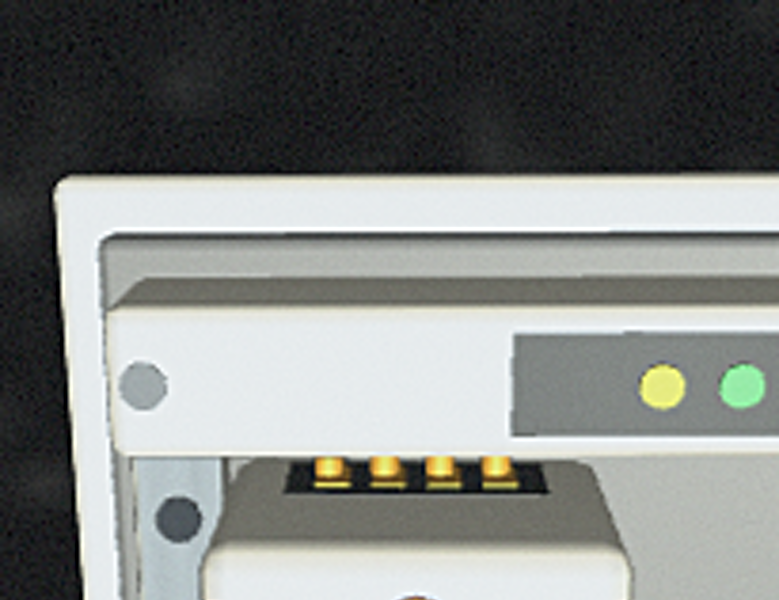

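>>> carry_out:
  moves: [0.002,-0.0005,-0.0003,0.004,0.003,0,0,0.004,-0.0005,-0.0003,0.007,0.005,0,0,0.006,-0.0005,-0.0003,0.007,0.005,0,0,0.008,-0.0005,-0.0003,0.007,0.005,0,0,0.009,-0.0005,-0.0003,0.007,0.005,0,0,0.01,-0.0005,-0.0003,0.007,0.005,0,0,0.011,-0.0005,-0.0003,0.007,0.005,0,0,0.011,-0.0005,-0.0003,0.007,0.005,0,0]

```text
time: 25.0
tool_pos: [491.9, 185.9, 41.4]
tcp_rot: [3.14, 0.004, -0.199]
contact_force: [-7.3, -1.3, 8.1]
grip_width: 41.7
```

```bash
python3 -c "
from go import *
go([474,190,41.5],-.2)
im=capture('wrist')[:,:,::-1].copy(); cv2.imwrite('pics/w14c.png',crop(im,205,105,205,180,3.8)[:600])"
```

```text
t 25.0 pos [491.95 185.94  41.43] rot [ 3.1404  0.0036 -0.1992] F [-7.35 -1.32  8.1 ] w 41.73 q [0.22 0.6  1.75 0.   0.8  1.98]
shift/400 [-0.046  -0.0011  0.    ] turn/30 [0.0022 0.0069 0.0016] mm [-18.4  -0.4   0. ]
```

View pics/w14c.png

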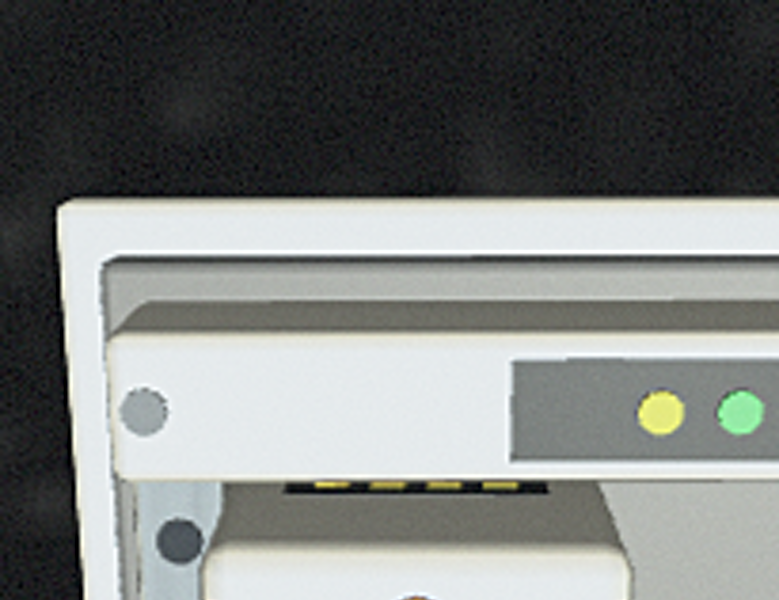

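>>> carry_out:
  moves: [0.002,-0.0005,-0.0003,0.002,0.005,0,0,0.004,-0.0005,-0.0003,0.002,0.007,0,0,0.006,-0.0005,-0.0003,0.002,0.007,0,0,0.008,-0.0005,-0.0003,0.002,0.007,0,0,0.009,-0.0005,-0.0003,0.002,0.007,0,0,0.01,-0.0005,-0.0003,0.002,0.007,0,0,0.011,-0.0005,-0.0003,0.002,0.007,0,0,0.011,-0.0005,-0.0003,0.002,0.007,0,0]

```text
time: 25.85
tool_pos: [493.8, 185.6, 41.4]
tcp_rot: [3.14, 0.005, -0.199]
contact_force: [-10.0, 0.3, 11.0]
grip_width: 41.7
```

```bash
python3 -c "
from go import *
go([474,190,41.5],-.2)
im=capture('wrist')[:,:,::-1].copy(); cv2.imwrite('pics/w15c.png',crop(im,205,105,205,180,3.8)[:600])"
```

```text
t 25.85 pos [493.78 185.57  41.43] rot [ 3.1402  0.0051 -0.1989] F [-10.02   0.27  11.05] w 41.71 q [0.21 0.6  1.75 0.   0.8  1.98]
shift/400 [-0.0507 -0.0011  0.0001] turn/30 [0.0027 0.0097 0.0021] mm [-20.3  -0.4   0. ]
```

View pics/w15c.png

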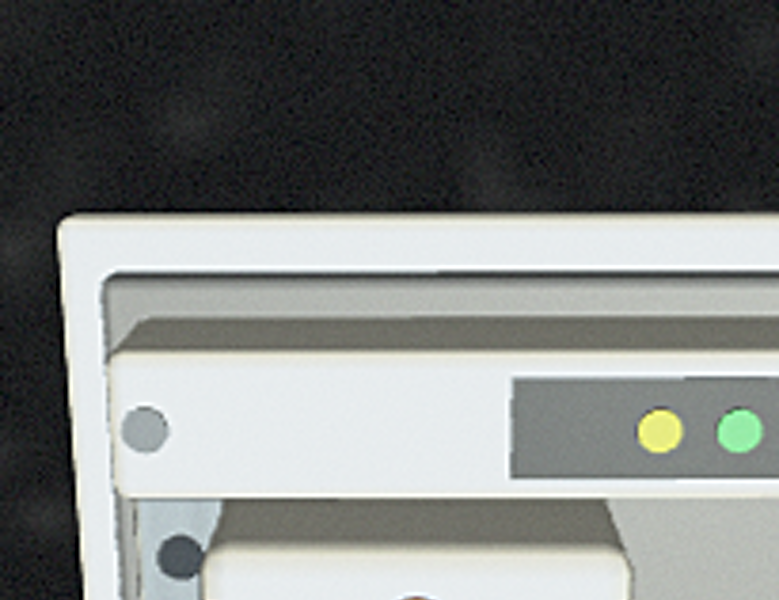

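>>> carry_out:
  moves: [0.003,-0.0005,-0.001,0.002,0.009,0,0,0.005,-0.0005,-0.001,0.002,0.009,0,0,0.007,-0.0005,-0.001,0.002,0.009,0,0,0.008,-0.0005,-0.001,0.002,0.009,0,0,0.009,-0.0005,-0.001,0.002,0.009,0,0,0.01,-0.0005,-0.001,0.002,0.009,0,0,0.011,-0.0005,-0.001,0.002,0.009,0,0,0.011,-0.0005,-0.001,0.002,0.009,0,0]

```text
time: 26.7
tool_pos: [494.0, 185.5, 41.5]
tcp_rot: [3.139, 0.009, -0.199]
contact_force: [-15.6, 1.5, 13.4]
grip_width: 42.0
```

```bash
python3 -c "
from go import *
go([474,190,41.5],-.2)
im=capture('wrist')[:,:,::-1].copy(); cv2.imwrite('pics/w16c.png',crop(im,205,105,205,180,3.8)[:600])
im=capture('side')[:,:,::-1].copy(); cv2.imwrite('pics/s16c.png',crop(im,230,270,160,120,5)[:600])"
```

```text
t 26.7 pos [493.96 185.46  41.45] rot [ 3.1394  0.009  -0.1988] F [-15.59   1.5   13.45] w 42.01 q [0.21 0.6  1.74 0.   0.81 1.98]
shift/400 [-0.0511 -0.0013  0.0003] turn/30 [0.0042 0.0172 0.0023] mm [-20.5  -0.5   0.1]
```

View pics/w16c.png

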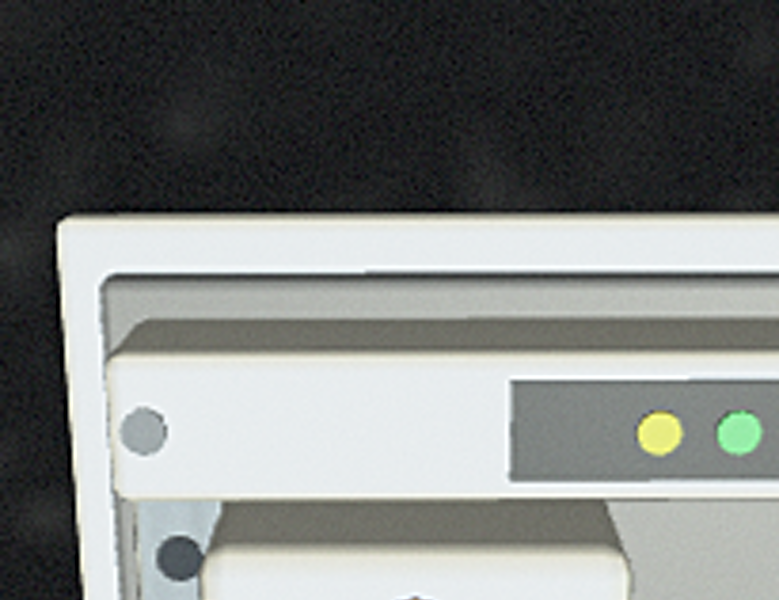

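View pics/s16c.png

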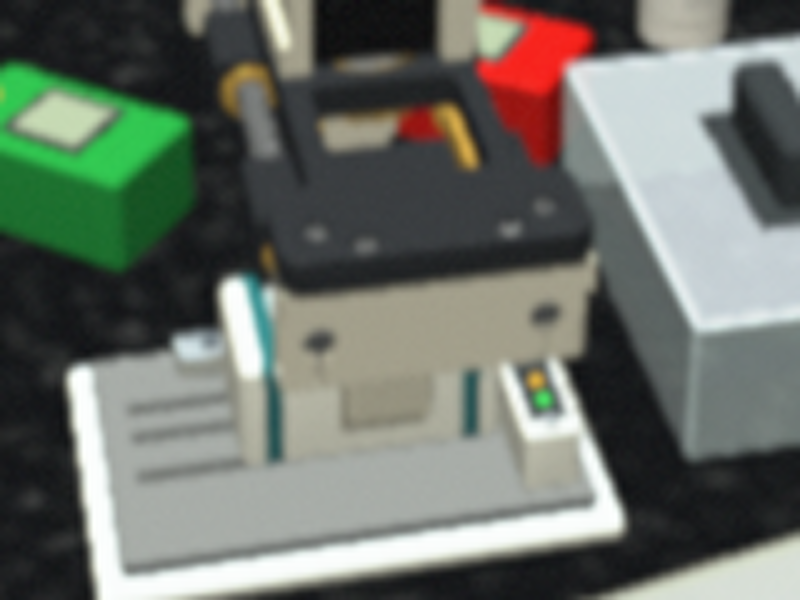

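```bash
python3 - <<'E'
from go import *
go([494,185.5,41.5],-.2)
c=get_calibration('wrist'); im=capture('wrist')[:,:,::-1].copy()
cs=get_calibration('side'); sm=capture('side')[:,:,::-1].copy()
a=crop(im,205,105,205,180,3.8)[:600]; b=crop(sm,230,270,160,120,5)
o=[484.3,179.2,0]; y=-.2
for q in((44,60,-38,38,12,32),(-70,70,-48,48,0,6)):
    draw(a,c,box(o,y,*q),(0,0,255),3.8,(205,105)); draw(b,cs,box(o,y,*q),(0,0,255),5,(230,270))
q=(-28,44,-14,28,12,46)
draw(a,c,box(o,y,*q),(0,255,0),3.8,(205,105)); draw(b,cs,box(o,y,*q),(0,255,0),5,(230,270))
cv2.imwrite('pics/w17.png',a);cv2.imwrite('pics/s17.png',b[:600])
E
```

```text
t 26.8 pos [493.97 185.46  41.46] rot [ 3.1394  0.0089 -0.1988] F [-16.08   1.65  14.54] w 41.69 q [0.21 0.6  1.74 0.   0.81 1.98]
shift/400 [ 0.     -0.0001 -0.0001] turn/30 [0.0042 0.017  0.0022] mm [ 0. -0. -0.]
```

View pics/w17.png

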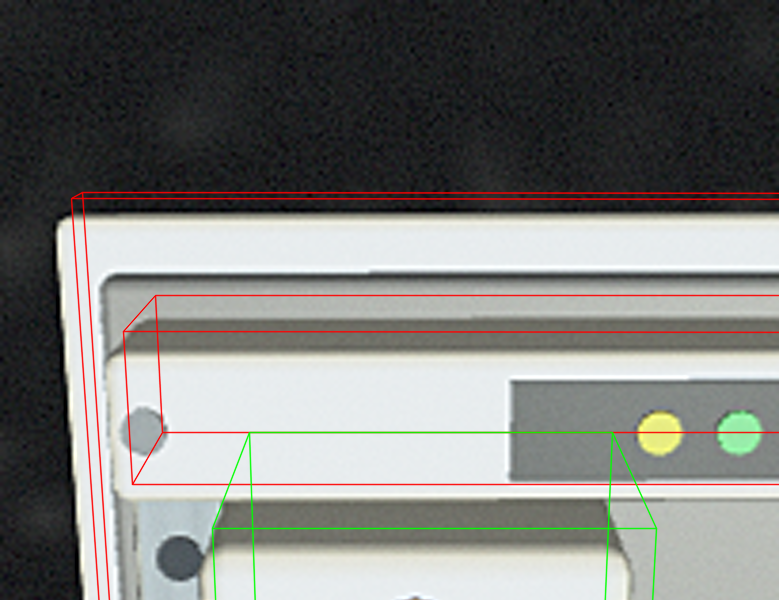

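View pics/s17.png

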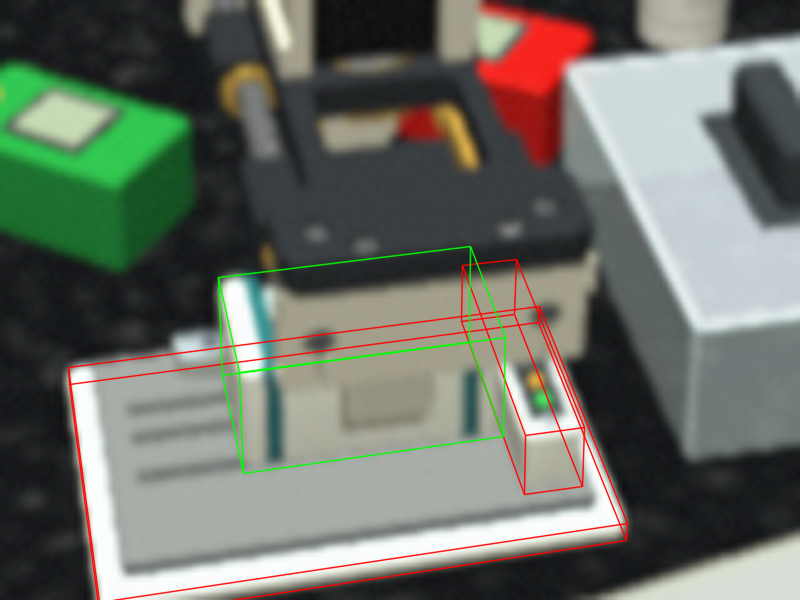

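>>> carry_out:
  moves: [0.004,-0.001,-0.0005,0,0.005,0,0,0.006,-0.0015,-0.0005,0,0.01,0,0,0.007,-0.002,-0.0005,0,0.01,0,0,0.007,-0.002,-0.0005,0,0.01,0,0,0.007,-0.002,-0.0005,0,0.01,0,0,0.007,-0.002,-0.0005,0,0.01,0,0,0.007,-0.002,-0.0005,0,0.01,0,0,0.007,-0.002,-0.0005,0,0.01,0,0]

```text
time: 27.7
tool_pos: [494.0, 185.6, 41.5]
tcp_rot: [3.137, 0.01, -0.199]
contact_force: [-11.3, -1.3, 12.8]
grip_width: 41.8
```

```bash
python3 - <<'E'
from go import *
go([494,185.5,41.5],-.2)
F=get_obs()['contact_force']; print("stop",-(F[0]*.98-F[1]*.198),"fence",-(F[0]*.198+F[1]*.98))
im=capture('wrist')[:,:,::-1].copy(); cv2.imwrite('pics/w18.png',crop(im,205,105,205,180,3.8)[:600])
im=capture('side')[:,:,::-1].copy(); cv2.imwrite('pics/s18.png',im)
F=get_obs()['contact_force']; print("stop",-(F[0]*.98-F[1]*.198),"fence",-(F[0]*.198+F[1]*.98),F)
E
```

```text
t 27.7 pos [493.95 185.62  41.49] rot [ 3.1374  0.0097 -0.1988] F [-11.26  -1.32  12.85] w 41.84 q [0.21 0.6  1.74 0.   0.81 1.98]
shift/400 [ 0.0002  0.0003 -0.    ] turn/30 [0.0079 0.0185 0.0023] mm [ 0.1  0.1 -0. ]
stop 10.769988385521803 fence 3.5187735957583426
stop 12.302532828937325 fence 5.241727710977571 [-13.09953167  -2.70206167  13.24960857]
```

View pics/w18.png

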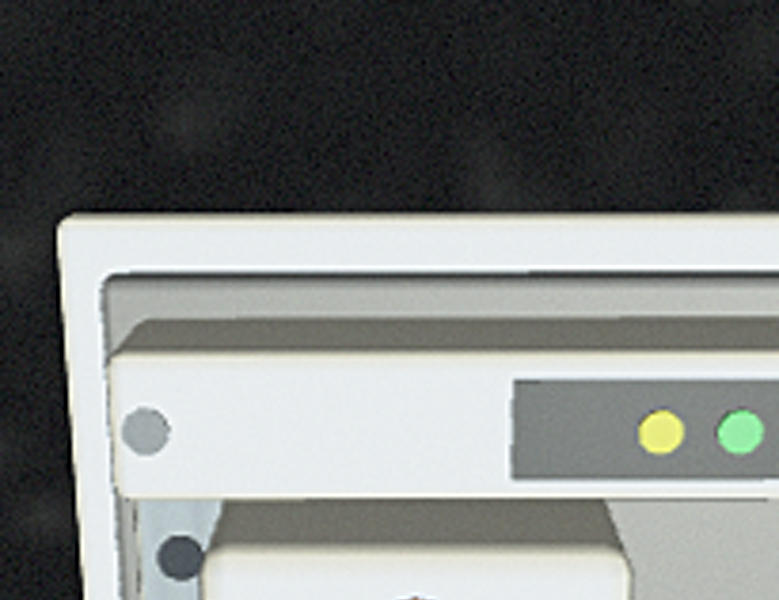

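View pics/s18.png

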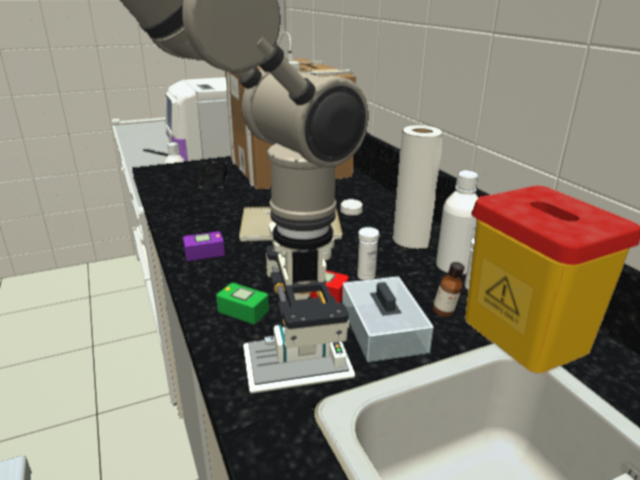

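>>> carry_out:
  moves: [0.004,-0.002,-0.001,0.005,0.01,0,0,0.006,-0.003,-0.001,0.008,0.015,0,0,0.007,-0.004,-0.001,0.008,0.018,0,0,0.007,-0.004,-0.001,0.008,0.018,0,0,0.007,-0.004,-0.001,0.008,0.018,0,0,0.007,-0.004,-0.001,0.008,0.018,0,0,0.007,-0.004,-0.001,0.008,0.018,0,0,0.007,-0.004,-0.001,0.008,0.018,0,0]

```text
time: 28.6
tool_pos: [493.9, 185.7, 41.5]
tcp_rot: [3.138, 0.007, -0.198]
contact_force: [-12.1, -6.8, 13.0]
grip_width: 42.1
```

```bash
python3 - <<'E'
from go import *
go([494,185.5,41.5],-.2)
for i in range(3):
    F=get_obs()['contact_force']; print("stop",-(F[0]*.98-F[1]*.198),"fence",-(F[0]*.198+F[1]*.98),F)
    im=capture('wrist')
E
```

```text
t 28.6 pos [493.93 185.71  41.46] rot [ 3.1382  0.0068 -0.1984] F [-12.1   -6.79  13.04] w 42.14 q [ 0.21  0.6   1.75 -0.    0.8   1.98]
shift/400 [ 0.0003  0.0005 -0.0001] turn/30 [0.0065 0.013  0.003 ] mm [ 0.1  0.2 -0. ]
stop 10.516252949696204 fence 9.048617043987598 [-12.10234659  -6.78811471  13.04042125]
stop 9.166060968352056 fence 8.104606825623282 [-10.59164619  -6.13006212  11.90840105]
stop 9.976468979741203 fence 9.370667689129776 [-11.63694003  -7.21076894  11.42194096]
```

```bash
python3 -c "
from plant import *
print(close_job())"
```

```text
the job is handed in; nothing more can be done
None
```

I lifted the cover straight up off the reader, turned it 90° and stood it upright on bare worktop at about (632, 200) mm, roughly 150 mm from the reader's centre. I then laid the logger on the deck with its pads facing the pins, slid it along the fence into the corner, and handed the job in at about 29 s with the logger still gripped and pressed against both stops. No verdict was reported.

**Seating:** In the last slide the arm stopped hard. Raising the push from 10 N to 16 N moved it only 0.2 mm. The camera overlay agrees with the logger being home to about 1 mm.

**Final push:** The wrist force was about 10 N towards the end stop, 9 N towards the fence and 12 N down on the deck. Deck friction could account for up to about 3 N of the first two figures.

**Squareness:** The yaw is within about 0.01 rad of the reader. The tool was tilted less than 0.01 rad. That small pitch, caused by the push, was never fully removed.

**Cover and bystanders:** The side pictures show the cover standing upright and the brown bottle and white vial where they were. The blue-capped tube was hidden behind the arm in the last picture, but nothing came near it.

**Not measured directly:** I could not see the pin travel once the logger covered the pins, so I inferred it from the hard stop. The camera estimates also disagreed slightly: 0.012 rad in the reader's yaw and 2–4 mm in the logger's position. I settled both by the wrist view and by contact.

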